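# Let the tilted mosaic board down off its ratchet and lay in the missing section

### The arm

A 6-joint arm with a two-finger parallel gripper is mounted at the origin on the work surface. World frame = base frame: x ahead of the robot, y to its left, z up, the work surface at z = 0. Lengths are in m, angles in rad, forces in N, time in s.
With the tool pointing down it reaches from about 0.3 to 0.775 m from the base axis. Payload 14.6 kg.
Tool frame: the origin (TCP) lies at the very end of the fingers, on their centre line; the grasp point (between the pads) lies 19 mm behind it (pinch_z is the distance from the TCP to the grasp point, in m); z points along the fingers, y is the direction in which the jaws open and shut (so a half turn about z gives the same grasp; the last joint's range is limited). The gripper opens to 94 mm and grips with 3 to 60 N. Pads are 16 mm wide; open, the fingers measure 119 mm over their backs; the gripper's body (75 mm by 177 mm) begins 78 mm behind the grasp point.
Start: joints at [1.213, 0.3, 1.521, -0, 1.321, -0.067], TCP at [0.158, 0.527, 0.173] pointing down, gripper open.
Joint ranges: [-3.03, 3.03], [-0.79, 2.21], [0.23, 2.52], [-1.04, 4.18], [0, 3.07], [-2.55, 2.55]. Speed limits (rad/s): [2.22, 2.22, 2.57, 3.14, 3.14, 3.14].

### API

Orientations are given as [roll, pitch, yaw] about the fixed x, y, z axes, in that order (R = Rz(yaw) Ry(pitch) Rx(roll)).
In Python, from station import get_obs, camera, hand_in, pinch_z gives the robot as it stands.
- The arm moves only by the tool servo_tool, never from a script. Its argument "moves" is a list that holds one entry, the list of rows, each a list of 7 numbers: the turn, a rotation vector about the tool's x, y, z normalised to -1 to 1, where 1 is pi/2 rad, then the shift along the tool's x, y, z normalised to -1 to 1, where 1 is 500 mm, then the closure, from 0 (fully open) to 1 (shut). In form: [[[rx, ry, rz, x, y, z, hand], ...]]. A call has 1 to 12 rows; each row is the pose to reach, as a shift and turn from the pose measured when the call began, along the tool's axes at that moment; what a row does not reach only later rows make up. A row lasts 1/12 s, in which the tool goes at most 41.7 mm and 7.16 degrees, less where a joint would pass 70% of its speed; a pose out of reach is approached as far as the arm can. A call with a number of a shift or a turn outside -1 to 1 is refused whole. A call with a gripper value outside its range is refused whole. The fingers move at their own pace and stop on an object; "squeeze" is the grip in N (left out, the last holds). Time passes only in rows, so rows that repeat a pose let the fingers close. It gives the time, the measured TCP pose, the force and the opening at its end, in the units of the state.
- get_obs(): the state, without advancing time (a new reading comes with each control period).
- camera(name): name is "scene" or "side" or "wrist"; returns a dict with "color" (384x512x3 uint8, red, green, blue), "intrinsics" (3x3 intrinsics, pixels), "rvec" (rotation vector, rad) and "tvec" (3), from world to camera coordinates, as OpenCV has them. Camera axes: x right, y down, z forward; pixel columns grow to the right and rows downward; lengths in m; the calibration is good to about 2 mm. A picture is of the moment at which its call begins. There is no depth.
- hand_in(): hands the job in, once; it reports no verdict.
The state is a dict: "time_s": time; "qpos": joint angles; "joint_vel": joint speeds; "tau": joint torques, N m; "ee_pos": TCP position; "eef_rot": TCP orientation; "force": force on the tool from outside, world axes, zero at the start; "moment": the same for the moment, N m; "grip_width": finger opening in m.
Only numpy, scipy, OpenCV 4.12 (cv2) and the standard library are available. Lean on these libraries where they do the work, as an engineer would, in place of code of your own. Each camera call takes 0.05 s, during which the arm holds its last target.

### The job

The mosaic panel stands tilted on its ratchet stand. Flick the sprung pawl over so that it stays off the ratchet wheel, ease the board gently down until it lies flat on its rest, then take from the sloping rack the one mosaic section whose stepped edge matches the step in the panel and set it down flat on the board, closed up to its mate with an even narrow joint. Do not drop the section; leave the other two sections in the rack and the other things on the bench where they are.

Things in the scene. Friction and masses are not known exactly. Their poses are not given: they have to be found in the camera images.
- stand: Grey steel tilting stand fixed to the bench. Origin on the bench below the middle of its hinge shaft (axis 60 mm up). x: level, from the shaft towards the board's raised rear edge; y: along the shaft to the left. It reaches 80 mm before and 220 mm behind the shaft, 140 mm to each side. Its right cheek plate (y -128 to -122 mm, x -60 to -30 mm) rises to 122 mm, left of the ratchet wheel.
- board (a joint): Tilt of the panel board, rad: 0 = flat on its rest (stop), 0.45 to 0.75 at the start, rear edge up. Plywood 190 x 230 x 16 mm, about 1.2 kg, top face 24 mm above the shaft axis. Pawl in: it can sink one tooth (0.26 rad) at most. Pawl off: hinge friction holds it wherever it is left; 1 to 6 N down at the handle lowers it, 10 to 15 N raises it.
- handle (a point): Centre of the pull handle on the board's rear edge: a round steel bar 12 mm thick, 120 mm long (y), on two 10 mm legs 54 mm either side of this point, 42 mm above the board's top face. From the shaft axis: 193 mm along the board and 66 mm square to it. Frame turns with the board: x along it to the rear, z square to its face.
- pawl (a joint): Turn of the sprung pawl about its pin, rad: 0 to 0.13 = in the ratchet teeth, 0.70 = thrown fully off (stop). The spring is over-centre at 0.36: short of that it snaps back into the teeth, beyond it the pawl snaps over and stays off.
- pawl_tab (a point): Middle of the robot-facing side of the pawl's upright steel thumb tab, 28 mm wide (y), 26 high, 5 thick, 44 mm above the pawl's pin. The pawl hangs nose-down before the steel ratchet wheel (80 mm across, 12 thick, 24 teeth) on the shaft's right end. Pushing the tab along the stand's +x throws the pawl off: about 5 N; 16 mm to over-centre, 30 mm in all, on an arc about the pin.
- pawl_pin (a point): Axis of the pawl's pin in the plane of the wheel: on the stand 44 mm before the shaft axis, 50 mm above it and 142 mm to the right of its middle. Axes as the stand's.
- bed (a point): On the board's top face, 104.5 mm along it from the shaft: where section_a's origin belongs, axes agreeing (x to the rear, y left, z square to the face). Bare board before it and 85 mm to both sides. The fixed mosaic, 12 mm high, begins 21.5 mm behind this point on the right, stepping back by 13 and 26 mm towards the left to match section_a with a 2 mm joint all along.
- section_a: The matching section: stone mosaic 12 mm thick, about 75 g, a block 39 (x) by 52 mm (y) of 13 mm stones with a stepped +x edge: the column at its +y end stands out by two stones, the next by one, the others by none. Origin: centre of the block's underside (without steps), z out of its face. Starts in the rack face up, steps uphill, plain edge at the lip, tilted 0.52 rad, +x side raised.
- tongue (a point): On section_a: middle of the end of its two-stone step, at the underside; 45.5 mm in x and 19.5 mm in y from its origin.
- section_b: A section that does not match: same block and origin, mirrored steps (two stones at its -y end, one next to it). The three sections look alike but for their steps and lie 92 mm apart (40 mm clear between them) in the rack in any order.
- section_c: A section that does not match: same block and origin; one stone stands out at its +y end and two at its -y end, none between.
- rack: Fixed wooden sorting rack, 270 mm wide (y), its face rising away from the robot at 0.52 rad from 20 to 82 mm above the bench; a lip stands 10 mm above the face along the low edge. Origin: middle of its underside; x level, towards its high side.
- nippers: Mosaic nippers with red handles on the bench before the rack, 180 mm long, 20 mm high. Leave alone.
- brush: Brush lying on the bench near the robot, to the right. Leave alone.
- spreader: Spreader with a flat blade, lying behind the rack. Leave alone.
- bowl: Low metal bowl, 110 mm across, 35 mm high, to the right of the stand. Leave alone.
- beaker: Clear cup, 72 mm across, 85 mm high, behind the rack to the left. Leave alone.
- glue_tub: White glue jar with yellow cap, 110 mm across, 170 mm high, far right. Leave alone.

How it is judged:
On the way, in this order (a step that is already met when the one before it is completed fails the run):
1. the pawl is flicked over and stays off the ratchet wheel (value of joint pawl above 0.5 rad), for 0.2 s.
2. the board has been eased down flat on its rest, with the pawl off (value of joint board below 0.03 rad and value of joint pawl above 0.5 rad), for 0.2 s.
At the end, for the whole second after the job is handed in: Pawl thrown off (over 0.5 rad); board flat (under 0.03 rad); section_a released and at rest on it, steps rearward, origin within 4 mm of the bed point, flat within 3 mm and 0.05 rad, square within 0.07 rad; sections b and c within 20 mm of where they lay (all of step 2 and horizontal distance between section_a and bed below 0.004 m and z of section_a in the frame of bed between -0.003 and 0.003 m and angle between the x axis of section_a and the x axis of bed, either way round below 0.07 rad and angle between the z axis of section_a and the z axis of bed, either way round below 0.05 rad and x of tongue in the frame of bed above 0.035 m and contact force between the fingers and section_a below 0.1 N and linear speed of section_a below 0.02 m/s and distance of each of section_b, section_c from where it was at the start of the episode below 0.02 m); the robot touches nothing.
It fails at once if the board is slammed: it comes down faster than 1.2 rad/s (about 0.23 m/s at the handle) (velocity of joint board below -1.2 rad/s).
It fails at once if the matching section is dropped: it moves faster than 0.6 m/s with no finger on it (a fall of about 20 mm) (linear speed of section_a above 0.6 m/s and contact force between the fingers and section_a below 0.05 N).
It fails at once if one of the other two sections is moved by more than 30 mm (distance of any of section_b, section_c from where it was at the start of the episode above 0.03 m).
It fails at once if a bystander is moved by more than 40 mm (distance of any of nippers, brush, spreader, bowl, beaker, glue_tub from where it was at the start of the episode above 0.04 m).
It also fails if it takes over 66 s, if anything falls off the work surface, if the arm or the gripper's body presses on something with over 40 N, if the wrist force passes 120 N, or if a joint passes its speed limit or range.

## Working session

There is one attempt and no reset: what is moved stays moved. The work goes in short steps, Python scripts to look and compute and a tool call to move; the robot and the scene stay as the last step left them, time stands still between calls to the robot, and variables do not carry over. Pictures are saved under pics/ and viewed, and the job is handed in when it is done.

Besides the shell and the picture viewer there is one more tool, called after "Call:" as name(argument=value, ...), one argument or row to a line, values as JSON. servo_tool: Moves the arm, as the interface text tells. Scaled input: -1 to 1 covers 500 mm each way for a shift and pi/2 rad each way for a turn. Its arguments: {"type":"object","properties":{"moves":{"type":"array"},"squeeze":{"type":"number"}},"required":["moves"]}

```bash
ls; mkdir -p pics; python3 - <<'E'
from station import get_obs,camera,pinch_z
import cv2,numpy as np
o=get_obs();print(o,pinch_z)
for n in ("scene","side","wrist"):
    c=camera(n);cv2.imwrite(f"pics/{n}0.png",c["color"][:,:,::-1]);np.savez(f"pics/{n}0.npz",**c)
    print(n,c["intrinsics"].tolist(),(-cv2.Rodrigues(np.array(c["rvec"]))[0].T@np.array(c["tvec"])).round(3))
E
```

```text
pics
{'time_s': 0.0, 'qpos': array([ 1.21338374e+00,  3.00459312e-01,  1.52160124e+00,  1.83962289e-05,
        1.32071872e+00, -6.65965269e-02]), 'joint_vel': array([-8.09961267e-04, -1.32587105e-03,  3.52475267e-03, -3.82036684e-04,
        9.24467391e-05, -1.05213344e-03]), 'tau': array([-2.60653462e-03, -5.31811845e+01, -3.52734232e+01,  7.07268412e-02,
        2.45956139e-02, -6.98051076e-05]), 'ee_pos': array([0.15758932, 0.52661169, 0.1725843 ]), 'eef_rot': array([-3.14040985e+00, -9.67455280e-05,  2.85077197e+00]), 'force': array([ 0.05716746, -0.6196448 , -0.96035597]), 'moment': array([0.00628355, 0.02703095, 0.05575091]), 'grip_width': 0.09391212409599403} 0.0188
scene [[355.85735622088043, 0.0, 254.77082599391554], [0.0, 355.85735622088043, 192.01485258998068], [0.0, 0.0, 1.0]] [ 0.879 -0.697  0.918]
side [[462.12281868079174, 0.0, 257.8065800136978], [0.0, 462.12281868079174, 190.64470600042497], [0.0, 0.0, 1.0]] [ 0.289 -1.025  0.946]
wrist [[331.93853417278825, 0.0, 259.7408456147059], [0.0, 331.93853417278825, 194.52512217383693], [0.0, 0.0, 1.0]] [0.078 0.55  0.385]
```

View pics/scene0.png

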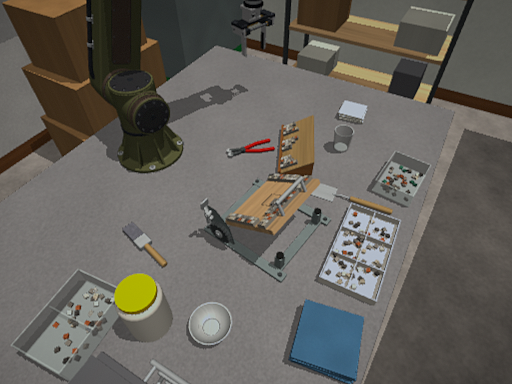

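View pics/side0.png

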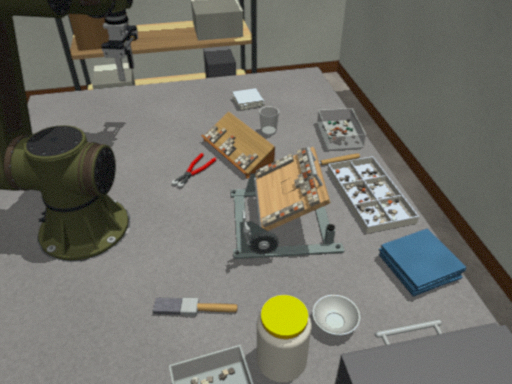

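View pics/wrist0.png

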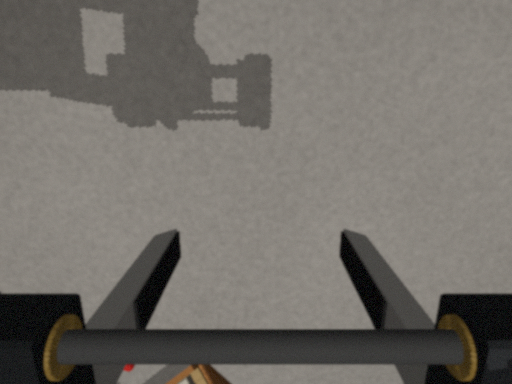

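The scene view shows the stand at about (270,220), the rack at (297,145), and the pawl and wheel at (213,218). In the side view the stand is at (285,210), the wheel at (263,243) and the rack at (238,145). Next I'll zoom in.

```bash
cat > h.py <<'E'
import cv2,numpy as np
from scipy.spatial.transform import Rotation as R
def load(n):
    c=dict(np.load(f"pics/{n}.npz"));return c
def snap(n,tag):
    from station import camera
    c=camera(n);cv2.imwrite(f"pics/{n}{tag}.png",c["color"][:,:,::-1]);np.savez(f"pics/{n}{tag}.npz",**c);return c
def ray(c,px):
    Rm=cv2.Rodrigues(c["rvec"].astype(float))[0];d=Rm.T@np.linalg.inv(c["intrinsics"])@np.array([px[0],px[1],1.])
    return -Rm.T@c["tvec"].ravel(),d/np.linalg.norm(d)
def onz(c,px,z):
    o,d=ray(c,px);return o+d*(z-o[2])/d[2]
def tri(c1,p1,c2,p2):
    o1,d1=ray(c1,p1);o2,d2=ray(c2,p2)
    s=np.linalg.lstsq(np.c_[d1,-d2],o2-o1,rcond=None)[0]
    a=o1+s[0]*d1;b=o2+s[1]*d2
    return (a+b)/2,np.linalg.norm(a-b)
def proj(c,P):
    return cv2.projectPoints(np.array(P,float).reshape(-1,3),c["rvec"].astype(float),c["tvec"].astype(float),c["intrinsics"],None)[0].reshape(-1,2)
def crop(n,x0,y0,w,h,k,out):
    im=cv2.imread(f"pics/{n}.png")[y0:y0+h,x0:x0+w]
    im=cv2.resize(im,None,fx=k,fy=k,interpolation=cv2.INTER_CUBIC)
    step=10
    for i in range(-x0%step,w,step):
        cv2.line(im,(i*k,0),(i*k,6 if (x0+i)%50 else 16),(0,0,255),1)
        if (x0+i)%50==0: cv2.putText(im,str(x0+i),(i*k+2,14),0,.4,(0,0,255),1)
    for i in range(-y0%step,h,step):
        cv2.line(im,(0,i*k),(6 if (y0+i)%50 else 16,i*k),(0,0,255),1)
        if (y0+i)%50==0: cv2.putText(im,str(y0+i),(18,i*k+4),0,.4,(0,0,255),1)
    cv2.imwrite(f"pics/{out}.png",im)
E
python3 -c "
from h import *
crop('scene0',185,105,155,115,5,'s1');crop('side0',190,105,150,115,5,'d1')
crop('scene0',185,175,155,115,5,'s2');crop('side0',220,150,130,115,5,'d2')"
```

```text
(no output)
```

View pics/s1.png

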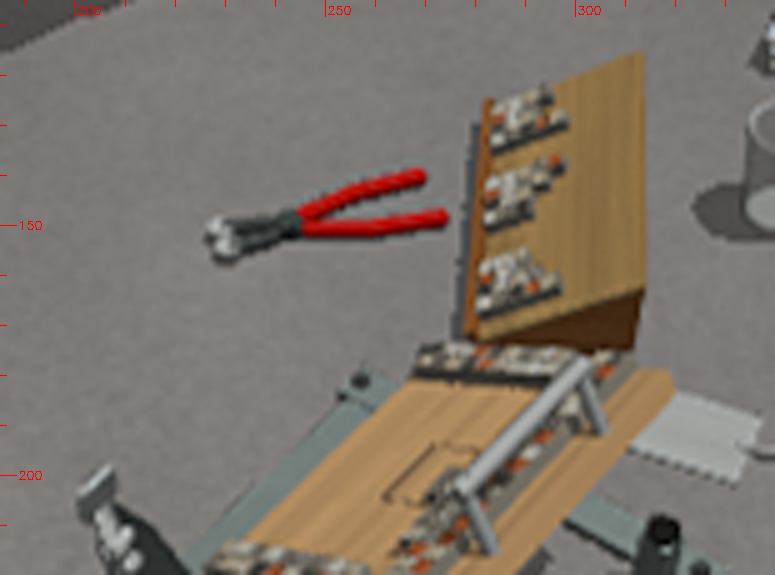

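View pics/d1.png

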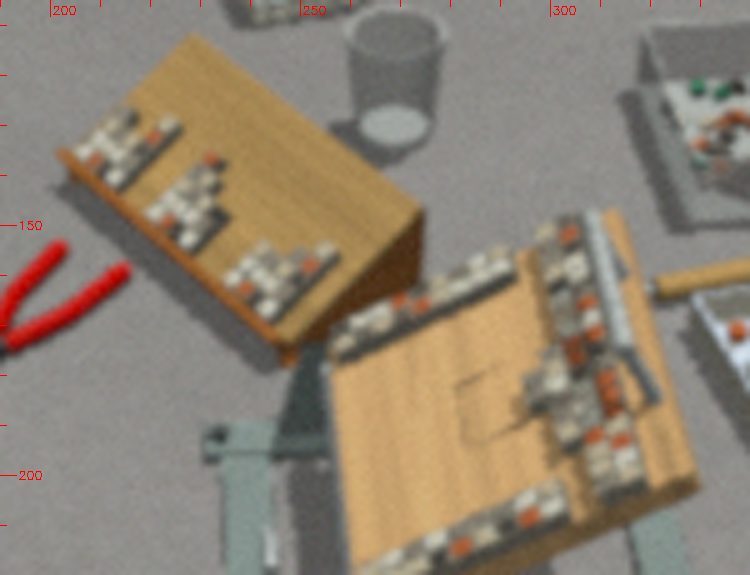

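View pics/s2.png

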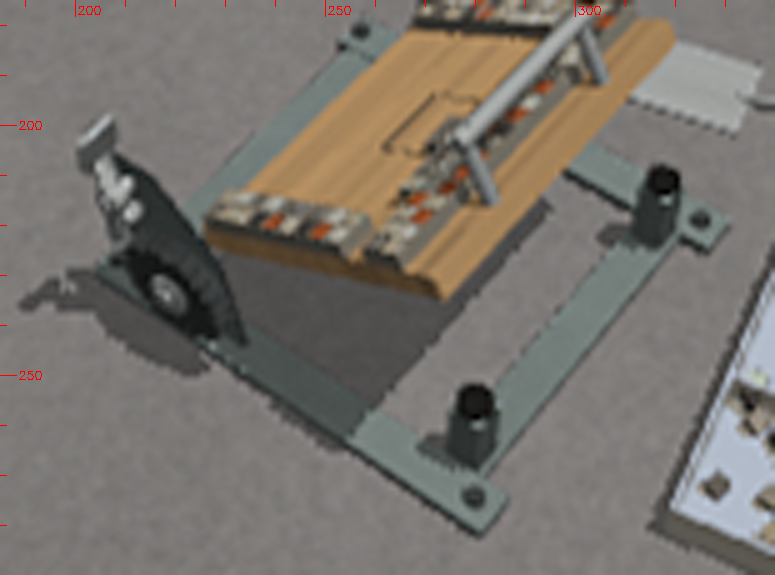

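View pics/d2.png

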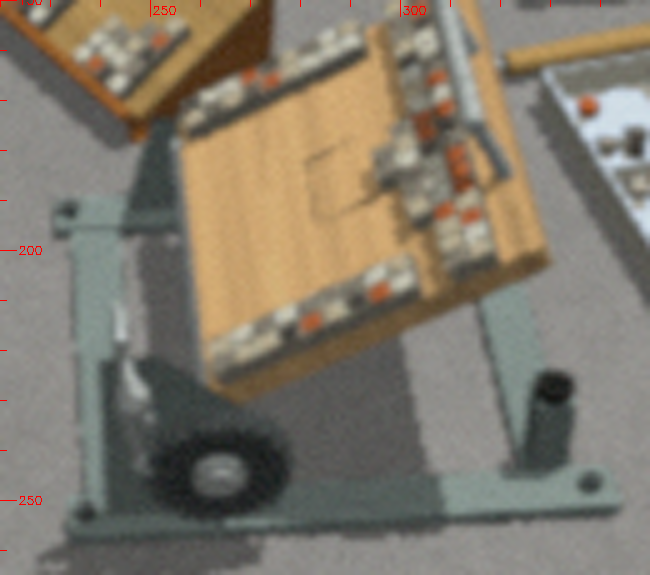

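```bash
python3 - <<'E'
from h import *
a=load('scene0');b=load('side0')
pts={'boltFL':((257,181),(233.5,192)),'boltRR':((279.5,274.5),(337.5,246)),'cornRR':((281,282),(344,246.5)),'hub':((218.5,234),(263.5,244.5)),
'tabtop':((204,201.5),(243.5,211.5)),'handleFar':((301.5,178),(306.5,152)),'handleNear':((277,202),(314.5,184)),
'rackFarLow':((282.5,125.5),(202.5,137)),'rackNearLow':((279,173),(247,176)),'rackTopFar':((313,115.5),(229,112)),'rackTopNear':((314,163),(274,147)),
'boardRR':((274,234.5),(329,202.5)),'boardRL':((319.5,180.5),(312,147)),'pegR':((279.5,256),(331,227.5))}
for k,(p,q) in pts.items():
    P,e=tri(a,p,b,q);print(k,P.round(4),round(e,4))
print(onz(b,(237,253),.008))
E
```

```text
boltFL [0.445  0.0539 0.0112] 0.0024
boltRR [ 0.6827 -0.2326  0.0135] 0.0039
cornRR [ 0.6964 -0.2511  0.0226] 0.013
hub [ 0.4769 -0.2284  0.0616] 0.0047
tabtop [ 0.4305 -0.2147  0.1719] 0.0101
handleFar [ 0.6396 -0.0339  0.1991] 0.0048
handleNear [ 0.6226 -0.1497  0.1907] 0.0218
rackFarLow [0.3868 0.3633 0.0227] 0.0007
rackNearLow [0.4991 0.1167 0.0194] 0.0028
rackTopFar [0.4934 0.4094 0.0827] 0.0026
rackTopNear [0.6025 0.1732 0.0747] 0.0039
boardRR [ 0.6495 -0.2136  0.1621] 0.004
boardRL [0.6765 0.0175 0.1692] 0.0062
pegR [ 0.6672 -0.2076  0.0636] 0.0035
[ 0.4108475  -0.19205782  0.008     ]
```

```bash
cat >> h.py <<'E'
def eul(r): return R.from_euler('xyz',r)
def rel(goal_p,goal_R,o=None):
    from station import get_obs
    o=o or get_obs()
    R0=eul(o['eef_rot']);p0=o['ee_pos']
    sh=R0.inv().apply(np.array(goal_p)-p0)/0.5
    rv=(R0.inv()*goal_R).as_rotvec()/(np.pi/2)
    n=max(np.linalg.norm(sh)*500/41.7,np.degrees(np.linalg.norm(rv)*np.pi/2)/7.16)
    print('row',rv.round(4).tolist(),sh.round(4).tolist(),'min rows %.1f'%n)
def down(yaw): # tool pointing down, tool y along (-sin yaw,cos yaw)
    return R.from_euler('xyz',[np.pi,0,yaw+np.pi])
E
python3 - <<'E'
from h import *
from station import get_obs
o=get_obs();c=load('wrist0');T=eul(o['eef_rot'])
Rm=cv2.Rodrigues(c['rvec'])[0];C=-Rm.T@c['tvec'].ravel()
print('cam in tool',T.inv().apply(C-o['ee_pos']).round(4));print((T.inv().as_matrix()@Rm.T).round(3))
print(down(-.13).apply(np.eye(3)).round(2))
# want: hover pose for view of section rack & stand
rel([.38,-.03,.33],down(-.13),o)
E
```

```text
cam in tool [ 0.0834 -0.0006 -0.2124]
[[-0.    -0.958 -0.285]
 [ 1.    -0.     0.   ]
 [-0.    -0.285  0.958]]
[[-0.99  0.13  0.  ]
 [ 0.13  0.99  0.  ]
 [ 0.    0.   -1.  ]]
row [-0.0006, -0.0001, -0.1024] [-0.7453, -0.9394, -0.3138] min rows 14.9
```

```bash
python3 - <<'E'
from h import *
rel([.46,.25,.26],down(.43))
E
```

```text
row [-0.0005, -0.0003, -0.4589] [-0.738, -0.3569, -0.1743] min rows 10.0
```

Call:
servo_tool(
  moves=[
    [[0,0,-0.2,-0.3,-0.16,-0.1,0],[0,0,-0.459,-0.738,-0.357,-0.174,0],[0,0,-0.459,-0.738,-0.357,-0.174,0],[0,0,-0.459,-0.738,-0.357,-0.174,0],[0,0,-0.459,-0.738,-0.357,-0.174,0],[0,0,-0.459,-0.738,-0.357,-0.174,0],[0,0,-0.459,-0.738,-0.357,-0.174,0],[0,0,-0.459,-0.738,-0.357,-0.174,0],[0,0,-0.459,-0.738,-0.357,-0.174,0],[0,0,-0.459,-0.738,-0.357,-0.174,0],[0,0,-0.459,-0.738,-0.357,-0.174,0],[0,0,-0.459,-0.738,-0.357,-0.174,0]],
  ],
  squeeze=15,
)

```text
time_s: 1.15
ee_pos: [0.4628, 0.2469, 0.2603]
eef_rot: [-3.14, 0.0, -2.715]
force: [-0.6, 0.6, -0.1]
grip_width: 0.0936
```

```bash
python3 - <<'E'
from h import *
c=snap('wrist','1');cv2.imwrite('pics/w1.png',cv2.resize(cv2.imread('pics/wrist1.png'),None,fx=1.5,fy=1.5))
from station import get_obs
o=get_obs();print(o['time_s'],o['ee_pos'],o['eef_rot'],o['qpos'])
E
```

```text
1.2 [0.46125051 0.2484155  0.25978622] [-3.14086562e+00 -6.92007303e-04 -2.71473547e+00] [ 4.24528738e-01  1.89227106e-01  1.45835401e+00 -7.30754501e-04
  1.49470187e+00 -1.57306922e+00]
```

View pics/w1.png

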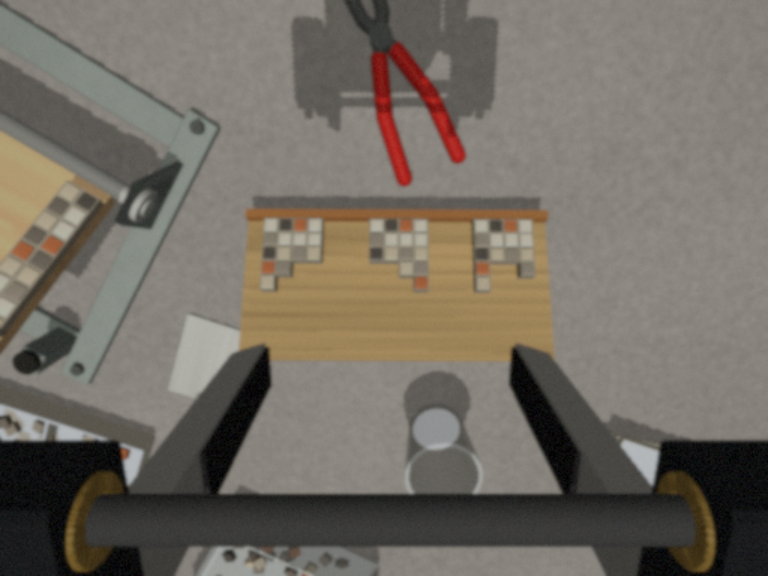

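Image right is +y. The rack runs from x=165 to 365 and y=140 to 240 in raw pixels. The middle section has a two-stone step at its right (+y) end and a one-stone step beside it, so it is section_a. Section_b is on the left and section_c on the right.

```bash
python3 -c "
from h import *
crop('wrist1',225,130,80,75,10,'w1a');crop('wrist1',0,50,160,120,5,'w1b');crop('wrist1',155,130,220,115,3,'w1c')"
```

```text
(no output)
```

View pics/w1a.png

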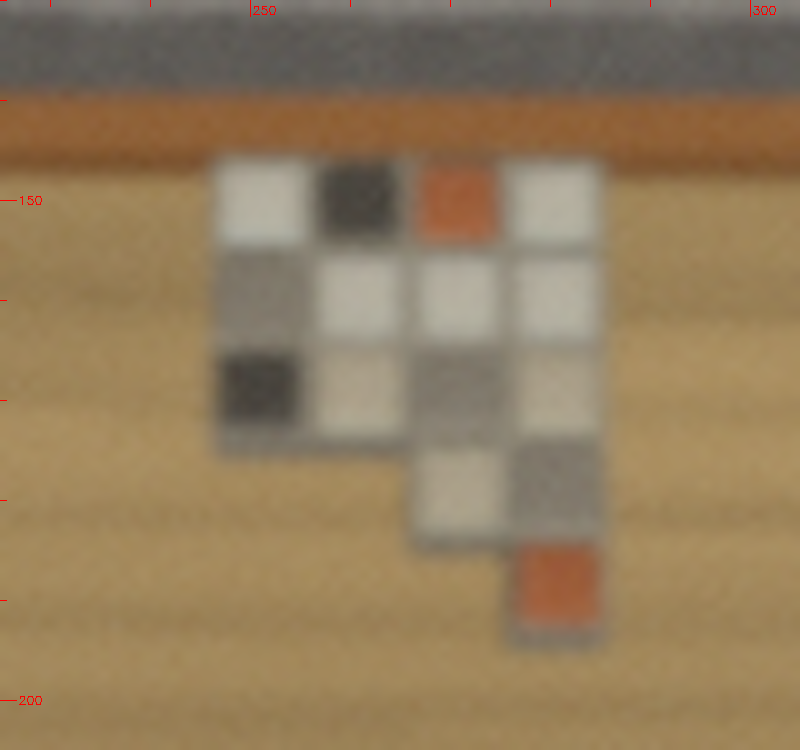

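View pics/w1b.png

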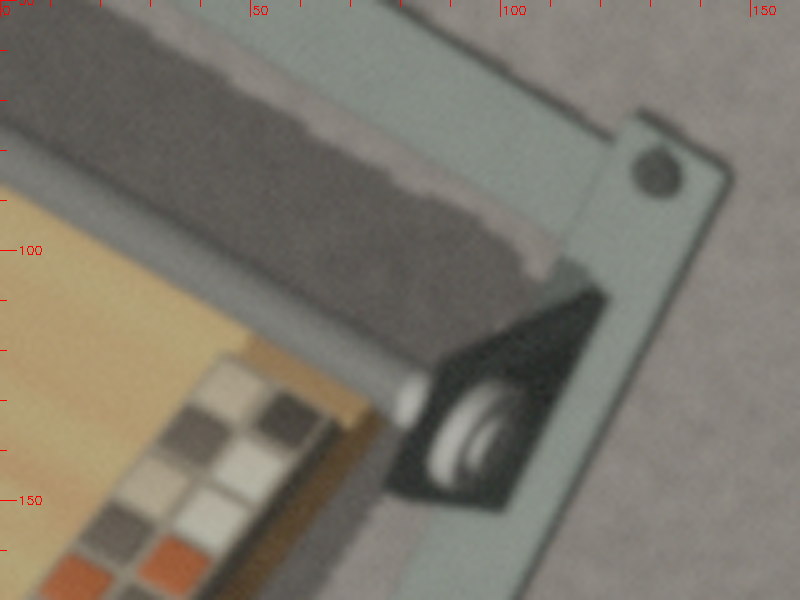

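View pics/w1c.png

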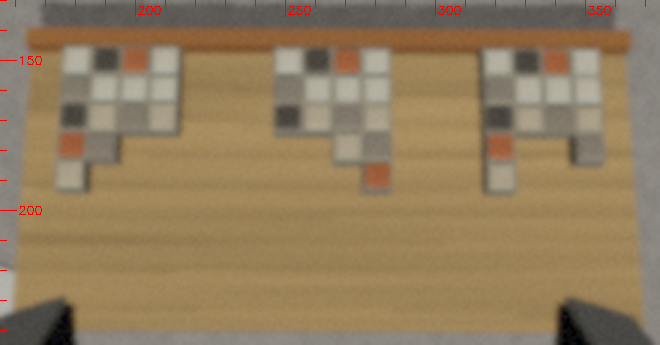

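```bash
python3 - <<'E'
from h import *
from scipy.optimize import least_squares
c=load('wrist1')
def blk(y0,px): return px
# (x,y,z) section frame mm (a centre), pixel
K=[((-19.5,-26),(246.4,145.7)),((-19.5,26),(285.0,145.7)),((45.5,26),(285.2,193)),((45.5,13),(276.2,193)),((32.5,0),(266.2,183.3)),((19.5,-26),(246.6,173.7)),
((-19.5,-118),(175.3,145.6)),((-19.5,-66),(214.8,145.6)),((45.5,-118),(173.3,193)),((45.5,-105),(184.3,193)),((19.5,-66),(214.7,173.7)),
((-19.5,66),(315.7,145.6)),((-19.5,118),(355.2,145.6)),((45.5,66),(316.3,193)),((45.5,79),(326.7,193)),((32.5,118),(356.2,183.6))]
X=np.array([[k[0][0],k[0][1],12] for k in K])/1000;U=np.array([k[1] for k in K])
def P(p,tilt):
    Rm=R.from_euler('z',p[3])*R.from_euler('y',-tilt); return Rm.apply(X)+p[:3]
for zfix in (None,.03):
    f=lambda p:np.r_[(proj(c,P(p if zfix is None else np.r_[p[:2],zfix,p[3]],.52))-U).ravel()]
    s=least_squares(f,[.46,.25,.03,.43]);print(s.x.round(4),np.abs(s.fun).max().round(2),np.sqrt(np.mean(s.fun**2)).round(2))
E
```

```text
[0.4623 0.2542 0.0314 0.425 ] 1.18 0.5
[0.4626 0.2544 0.03   0.425 ] 1.47 0.52
```

```bash
python3 - <<'E'
from h import *
rel([.48,-.13,.30],down(-.13))
E
```

```text
row [-0.0006, -0.0003, 0.3545] [0.2793, -0.7045, -0.0797] min rows 9.1
```

Call:
servo_tool(
  moves=[
    [[0,0,0.1,0.08,-0.2,-0.08,1],[0,0,0.355,0.279,-0.704,-0.08,1],[0,0,0.355,0.279,-0.704,-0.08,1],[0,0,0.355,0.279,-0.704,-0.08,1],[0,0,0.355,0.279,-0.704,-0.08,1],[0,0,0.355,0.279,-0.704,-0.08,1],[0,0,0.355,0.279,-0.704,-0.08,1],[0,0,0.355,0.279,-0.704,-0.08,1],[0,0,0.355,0.279,-0.704,-0.08,1],[0,0,0.355,0.279,-0.704,-0.08,1],[0,0,0.355,0.279,-0.704,-0.08,1],[0,0,0.355,0.279,-0.704,-0.08,1]],
  ],
)

```text
time_s: 2.2
ee_pos: [0.4799, -0.1286, 0.2997]
eef_rot: [-3.141, -0.001, 3.011]
force: [-0.1, -0.4, -0.3]
grip_width: 0.0172
```

```bash
python3 - <<'E'
from h import *
c=snap('wrist','2');cv2.imwrite('pics/w2.png',cv2.resize(cv2.imread('pics/wrist2.png'),None,fx=1.5,fy=1.5))
from station import get_obs
o=get_obs();print(o['time_s'],o['ee_pos'],o['eef_rot'],o['qpos'],o['grip_width'])
E
```

```text
2.25 [ 0.48000886 -0.12809143  0.29985659] [-3.14106631e+00 -6.66747808e-04  3.01200685e+00] [-3.34115157e-01  1.13500229e-01  1.45501502e+00 -6.50796931e-04
  1.57362336e+00 -1.77532752e+00] 0.013409862707266532
```

View pics/w2.png

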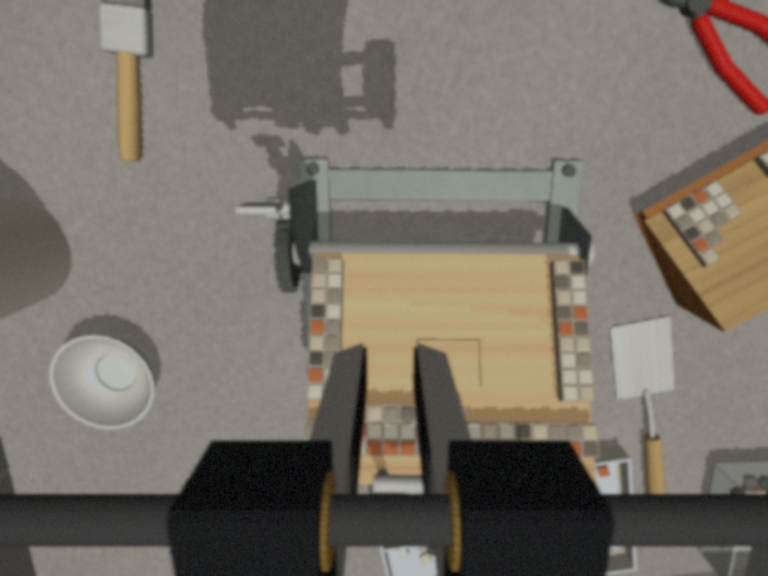

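```bash
python3 -c "
from h import *
crop('wrist2',150,95,155,115,5,'w2a');crop('wrist2',270,95,155,115,5,'w2b')"
```

```text
(no output)
```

View pics/w2a.png

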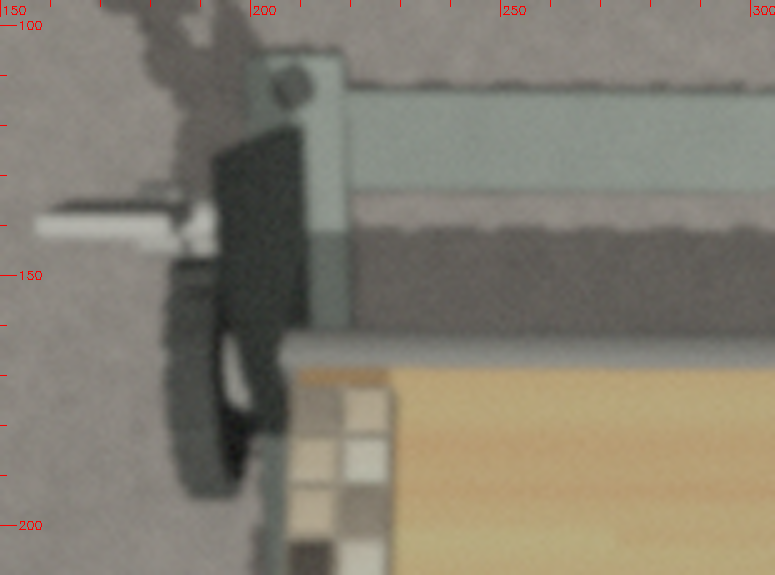

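View pics/w2b.png

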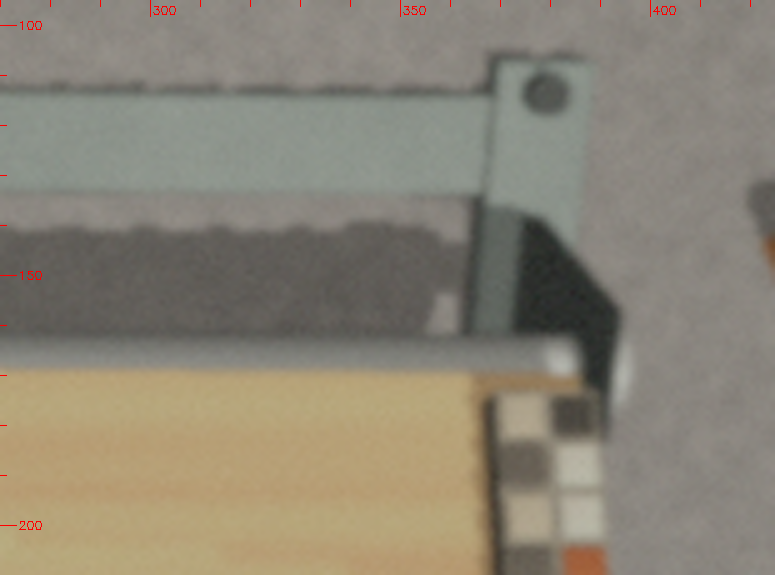

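```bash
python3 - <<'E'
from h import *
c=load('wrist2')
for z in (.006,.008,.010,.012):
    A=onz(c,(200,106),z);B=onz(c,(387.5,106.5),z);d=B-A;m=(A+B)/2;L=np.linalg.norm(d);yaw=np.arctan2(-d[0],d[1]);
    x=np.array([np.cos(yaw),np.sin(yaw)]);print(z,L.round(4),yaw.round(4),(m[:2]+.08*x).round(4))
    A=onz(c,(208.5,112.5),z);B=onz(c,(378.5,113.5),z);print('  bolts',np.linalg.norm(B-A).round(4),((A+B)/2).round(4),np.arctan2(-(B-A)[0],(B-A)[1]).round(4))
for p in ((157,137),(185,137),(157,142),(168,137),(168,142)): print('tab',onz(c,p,.167).round(4))
yaw=-.13;o=np.array([.496,-.08])
def st(x,y,z,o=o): return [o[0]+np.cos(yaw)*x-np.sin(yaw)*y,o[1]+np.sin(yaw)*x+np.cos(yaw)*y,z]
print(st(-.0465,-.142,.154))
print(proj(c,[st(-.08,-.14,.008),st(-.08,.14,.008),st(-.06,-.122,.122),st(-.03,-.122,.122),st(-.044,-.142,.167)]))
E
```

```text
0.006 0.2765 -0.1336 [ 0.4974 -0.0811]
  bolts 0.2521 [ 0.4277 -0.0718  0.006 ] -0.1368
0.008 0.2754 -0.1336 [ 0.4973 -0.0813]
  bolts 0.2511 [ 0.4276 -0.0719  0.008 ] -0.1368
0.01 0.2743 -0.1336 [ 0.4972 -0.0815]
  bolts 0.2501 [ 0.4274 -0.0721  0.01  ] -0.1368
0.012 0.2732 -0.1336 [ 0.4971 -0.0817]
  bolts 0.2491 [ 0.4273 -0.0723  0.012 ] -0.1368
tab [ 0.4236 -0.2287  0.167 ]
tab [ 0.4274 -0.2     0.167 ]
tab [ 0.4286 -0.2298  0.167 ]
tab [ 0.4251 -0.2174  0.167 ]
tab [ 0.4301 -0.2185  0.167 ]
[np.float64(0.4314843236902657), np.float64(-0.21477380127568407), 0.154]
[[198.94791239 105.32151187]
 [389.77349262 105.11186861]
 [198.11427    125.85546746]
 [199.48208734 151.70201397]
 [171.98658406 145.2676621 ]]
```

```bash
cat >> h.py <<'E'
YS=-.134;OS=np.array([.497,-.081])
def st(x,y,z): return np.array([OS[0]+np.cos(YS)*x-np.sin(YS)*y,OS[1]+np.sin(YS)*x+np.cos(YS)*y,z])
E
python3 - <<'E'
from h import *
for p in [(-.085,-.142,.23),(-.085,-.142,.147),(-.037,-.142,.147),(-.034,-.142,.147)]: rel(st(*p),down(YS))
E
```

```text
row [-0.0003, -0.0004, 0.0028] [0.1496, -0.1854, 0.1399] min rows 3.3
row [-0.0003, -0.0004, 0.0028] [0.1495, -0.1853, 0.3059] min rows 4.6
row [-0.0003, -0.0004, 0.0028] [0.0535, -0.1857, 0.3058] min rows 4.3
row [-0.0003, -0.0004, 0.0028] [0.0475, -0.1858, 0.3058] min rows 4.3
```

Call:
servo_tool(
  moves=[
    [[0,0,0.003,0.15,-0.185,0.14,1],[0,0,0.003,0.15,-0.185,0.14,1],[0,0,0.003,0.15,-0.185,0.14,1],[0,0,0.003,0.15,-0.185,0.306,1],[0,0,0.003,0.15,-0.185,0.306,1],[0,0,0.003,0.15,-0.185,0.306,1],[0,0,0.003,0.13,-0.185,0.306,1],[0,0,0.003,0.11,-0.185,0.306,1],[0,0,0.003,0.09,-0.185,0.306,1],[0,0,0.003,0.07,-0.186,0.306,1],[0,0,0.003,0.053,-0.186,0.306,1],[0,0,0.003,0.053,-0.186,0.306,1]],
  ],
)

```text
time_s: 3.25
ee_pos: [0.4439, -0.217, 0.148]
eef_rot: [-3.14, 0.001, 3.009]
force: [0.6, 0.1, 0.3]
grip_width: 0.0002
```

```bash
python3 - <<'E'
from h import *
snap('side','3');snap('scene','3')
crop('side3',215,170,100,90,7,'d3');crop('scene3',170,170,100,80,7,'s3')
E
```

```text
(no output)
```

View pics/d3.png

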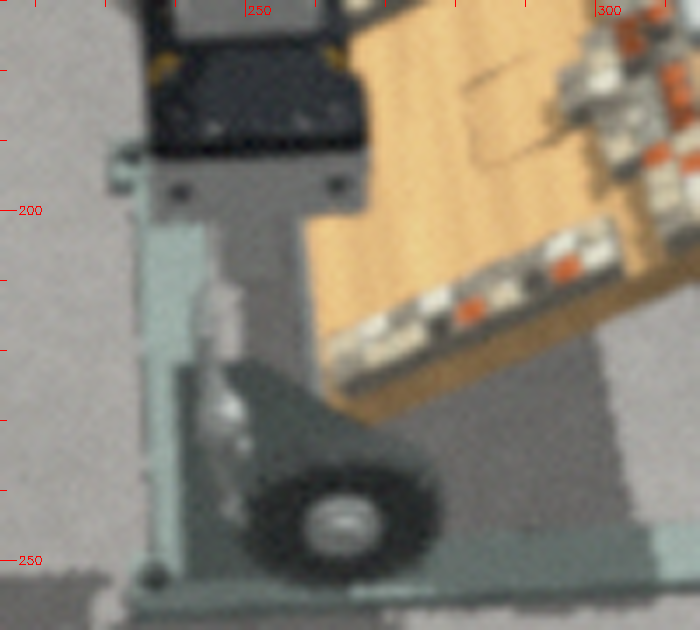

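View pics/s3.png

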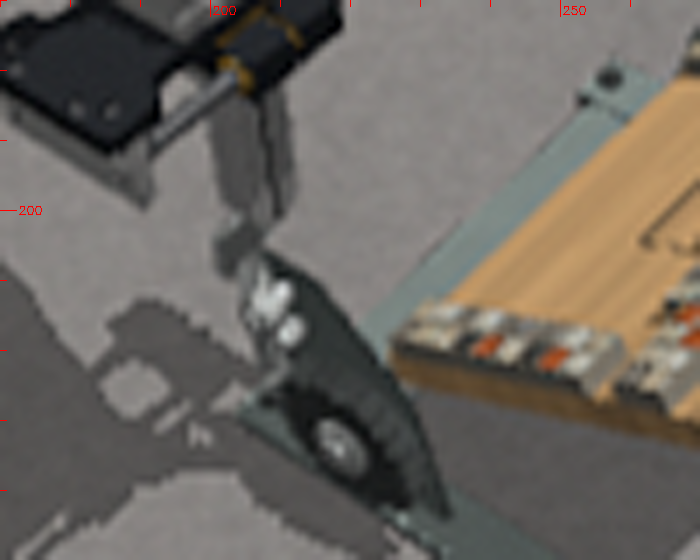

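```bash
python3 - <<'E'
from h import *
from station import get_obs
o=get_obs();print(o['ee_pos'],o['force'])
t=o['ee_pos']
for n in ('side3','scene3'):
    c=load(n);print(n,proj(c,[t,t+[0,0,.02],st(-.053,-.142,.141),st(-.053,-.142,.167),st(-.044,-.142,.11)]).round(1).tolist())
E
```

```text
[ 0.44221282 -0.21678719  0.14739274] [0.41902291 0.6301145  0.13905114]
side3 [[249.5, 220.4], [249.4, 214.5], [242.8, 222.7], [242.5, 215.1], [246.6, 231.2]]
scene3 [[208.0, 207.4], [207.2, 202.8], [203.8, 206.1], [202.8, 200.1], [207.3, 214.4]]
```

```bash
python3 - <<'E'
from h import *
snap('wrist','3')
crop('wrist3',130,100,200,150,4,'w3')
crop('scene3',190,180,40,40,16,'s3b')
E
```

```text
(no output)
```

View pics/w3.png

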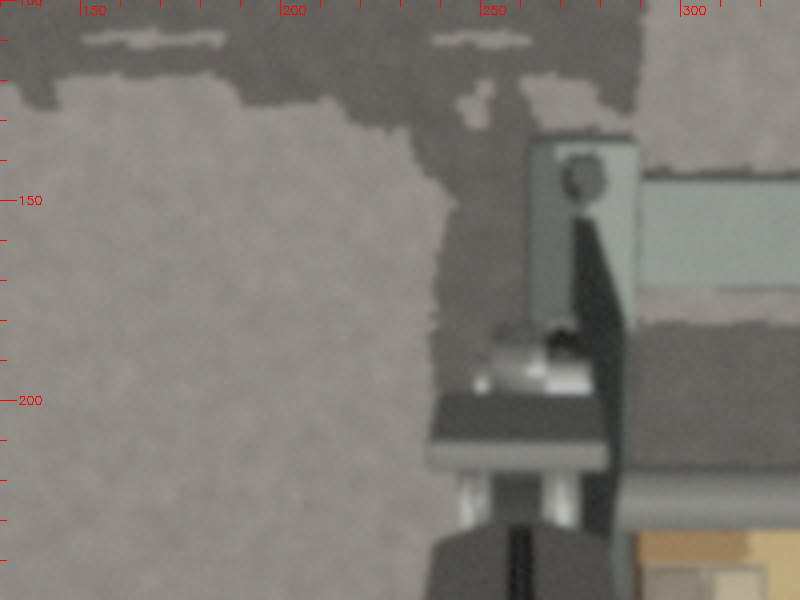

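View pics/s3b.png

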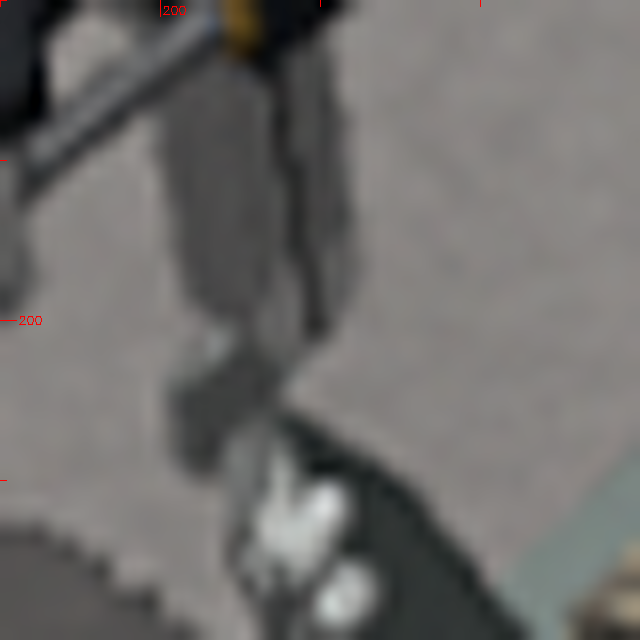

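```bash
python3 - <<'E'
from h import *
c=load('wrist3')
for z in (.14,.15,.167): print(z,[ (onz(c,p,z)-[*OS,0]).dot([np.cos(YS),np.sin(YS),0]).round(4) for p in ((260,198),(260,210.5),(260,217))], onz(c,(236,214),z),onz(c,(282,214),z))
print(proj(c,[st(-.037-.008,-.142,.147),st(-.037,-.142,.147),st(-.053,-.142,.141),st(-.053,-.142,.167)]))
E
```

```text
0.14 [np.float64(-0.0517), np.float64(-0.0425), np.float64(-0.0377)] [ 0.43617622 -0.23336748  0.14      ] [ 0.44048737 -0.20130539  0.14      ]
0.15 [np.float64(-0.0548), np.float64(-0.046), np.float64(-0.0414)] [ 0.43268685 -0.23212788  0.15      ] [ 0.43680191 -0.20152411  0.15      ]
0.167 [np.float64(-0.06), np.float64(-0.052), np.float64(-0.0477)] [ 0.42675491 -0.23002056  0.167     ] [ 0.43053662 -0.20189592  0.167     ]
[[260.37343039 210.48169266]
 [260.3646685  221.50686303]
 [260.36939897 196.63131305]
 [260.43089994 208.95641977]]
```

In the wrist view the tab is at rows 198–217 and hasn't moved. The fingertips at row 231 are past it. The visible fingertips look about 30 mm above the reported TCP, so the push may have gone over the tab. I'll back off and check this before pushing again.

```bash
python3 - <<'E'
from h import *
for p in [(-.037,-.145,.21),(-.085,-.145,.21),(-.085,-.145,.147)]: rel(st(*p),down(YS))
E
```

```text
row [-0.0004, -0.0003, 0.0001] [0.0009, -0.0062, -0.1255] min rows 1.5
row [-0.0004, -0.0003, 0.0001] [0.0969, -0.0062, -0.1254] min rows 1.9
row [-0.0004, -0.0003, 0.0001] [0.0969, -0.0061, 0.0006] min rows 1.2
```

Call:
servo_tool(
  moves=[
    [[0,0,0,0,0,-0.12,1],[0,0,0,0,-0.006,-0.12,1],[0,0,0,0.1,-0.006,-0.12,1],[0,0,0,0.1,-0.006,-0.12,1],[0,0,0,0.1,-0.006,0,1],[0,0,0,0.1,-0.006,0,1],[0,0,0,0.1,-0.006,0,1]],
  ],
)

```text
time_s: 3.98
ee_pos: [0.39, -0.2121, 0.1443]
eef_rot: [3.14, -0.005, 3.007]
force: [-0.5, -0.4, -0.4]
grip_width: 0.0005
```

```bash
python3 - <<'E'
from h import *
from station import get_obs
snap('side','4');snap('scene','4');snap('wrist','4')
o=get_obs();t=o['ee_pos'];print(t,o['force'])
T=eul(o['eef_rot'])
for n in ('side4','scene4'):
    c=load(n);print(n,proj(c,[t+[0,0,z] for z in (0,.01,.02,.03,.04)]).round(1).tolist())
crop('side4',210,160,80,80,9,'d4');crop('scene4',165,150,80,80,9,'s4')
E
```

```text
[ 0.39232889 -0.21343412  0.14866982] [-0.02707497  0.14302931  0.51755486]
side4 [[229.4, 222.1], [229.2, 219.2], [229.0, 216.2], [228.9, 213.2], [228.7, 210.2]]
scene4 [[194.3, 199.6], [193.8, 197.3], [193.3, 195.0], [192.8, 192.6], [192.3, 190.2]]
```

View pics/d4.png

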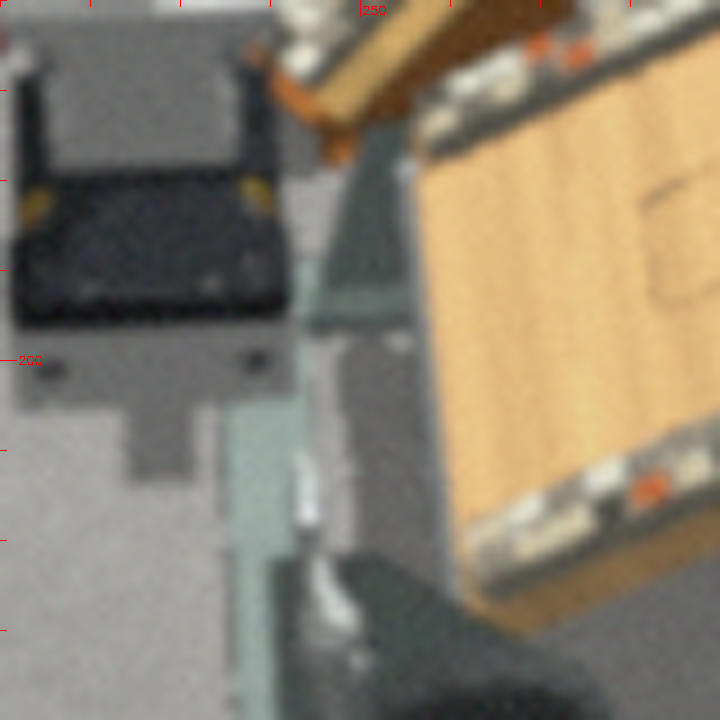

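View pics/s4.png

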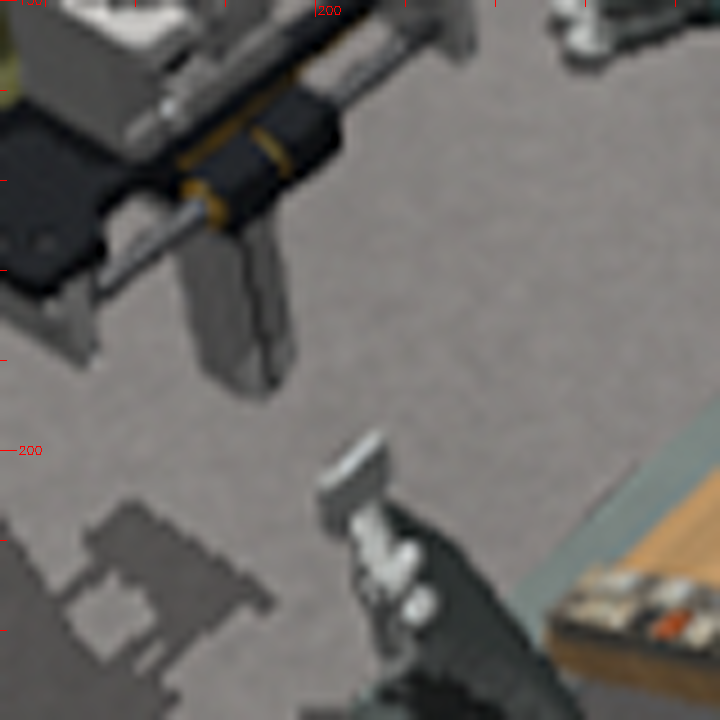

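```bash
python3 - <<'E'
from h import *
from station import get_obs
o=get_obs();t=o['ee_pos'];T=eul(o['eef_rot'])
P,e=tri(load('scene4'),(193.2,193),load('side4'),(227.8,213.3));print(P,e,T.inv().apply(P-t))
crop('wrist4',180,180,150,110,5,'w4')
E
```

```text
[ 0.39055076 -0.21024979  0.17463068] 0.0020461995381284483 [ 0.00216441  0.00288441 -0.02596658]
```

View pics/w4.png

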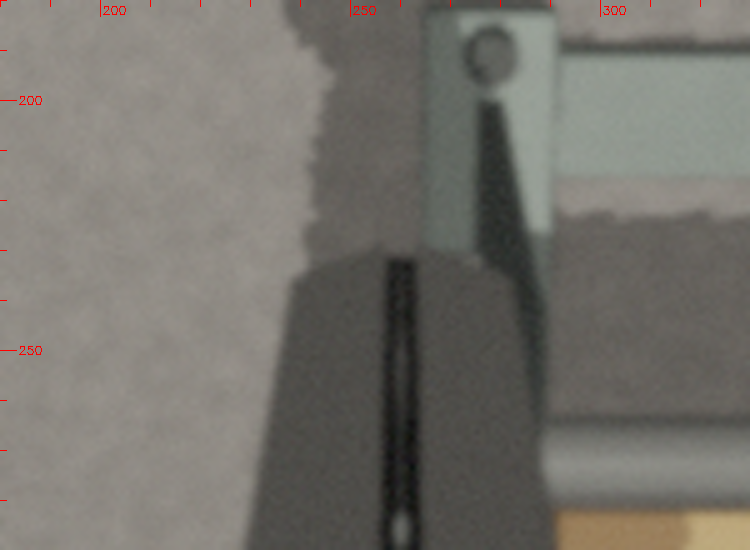

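```bash
python3 - <<'E'
from h import *
for p in [(-.085,-.145,.117),(-.06,-.145,.117),(-.037,-.145,.117),(-.034,-.145,.117)]: rel(st(*p),down(YS))
E
```

```text
row [-0.0008, 0.0006, 0.0001] [-0.002, 0.0005, 0.0633] min rows 0.8
row [-0.0008, 0.0006, 0.0001] [-0.052, 0.0005, 0.0634] min rows 1.0
row [-0.0008, 0.0006, 0.0001] [-0.098, 0.0005, 0.0634] min rows 1.4
row [-0.0008, 0.0006, 0.0001] [-0.104, 0.0005, 0.0634] min rows 1.5
```

Call:
servo_tool(
  moves=[
    [[0,0,0,0,0,0.063,1],[0,0,0,0,0,0.063,1],[0,0,0,0,0,0.063,1],[0,0,0,-0.03,0,0.063,1],[0,0,0,-0.05,0,0.063,1],[0,0,0,-0.06,0,0.063,1],[0,0,0,-0.07,0,0.063,1],[0,0,0,-0.07,0,0.063,1]],
  ],
)

```text
time_s: 4.8
ee_pos: [0.4278, -0.2183, 0.1177]
eef_rot: [-3.14, 0.002, 3.008]
force: [-0.3, -0.4, 0.3]
grip_width: 0.0004
```

```bash
python3 - <<'E'
from h import *
from station import get_obs
snap('side','5');snap('scene','5')
o=get_obs();t=o['ee_pos'];print(t,o['force'])
crop('side5',210,160,80,80,9,'d5');crop('scene5',165,150,80,80,9,'s5')
E
```

```text
[ 0.42698119 -0.21808289  0.11730465] [-0.77992699 -0.29697191  0.65885996]
```

View pics/d5.png

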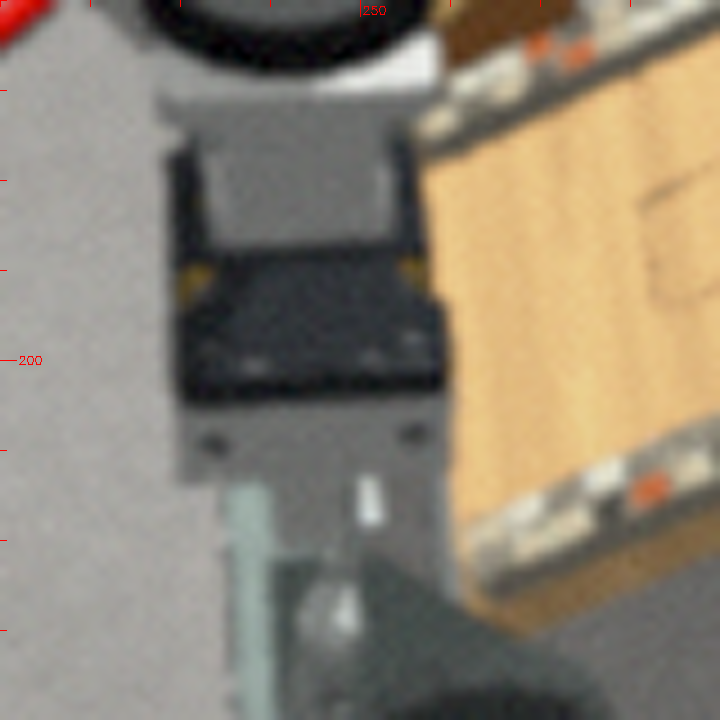

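View pics/s5.png

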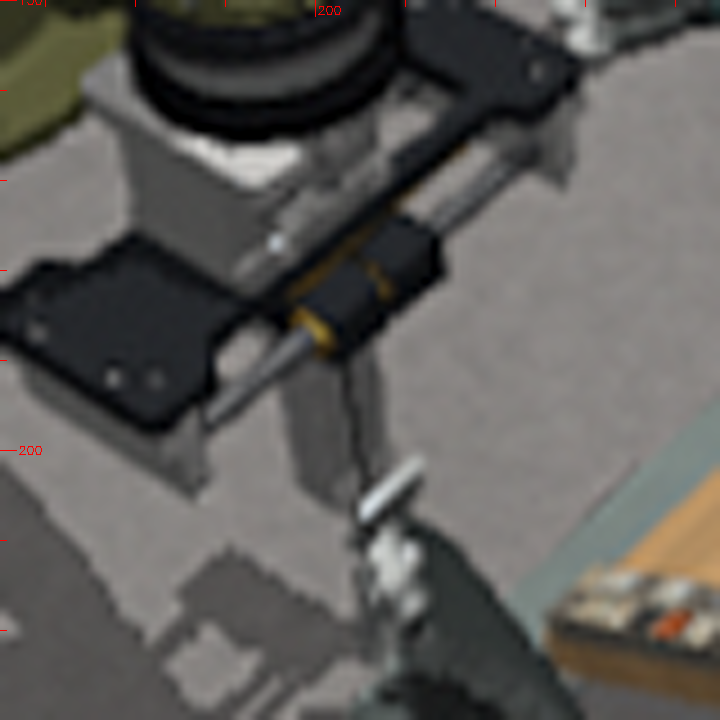

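Call:
servo_tool(
  moves=[
    [[0,0,0,-0.01,0,0,1],[0,0,0,-0.02,0,0,1],[0,0,0,-0.028,0,0,1],[0,0,0,-0.028,0,0,1],[0,0,0,0.06,0,0,1],[0,0,0,0.06,0,0,1],[0,0,0,0.06,0,0,1]],
  ],
)

```text
time_s: 5.48
ee_pos: [0.3962, -0.2139, 0.1173]
eef_rot: [-3.141, 0.001, 3.007]
force: [0.8, -0.9, 0.3]
grip_width: 0.0006
```

```bash
python3 - <<'E'
from h import *
from station import get_obs
snap('side','6');snap('scene','6')
o=get_obs();t=o['ee_pos'];print(t,o['force'])
a=cv2.imread('pics/side6.png')[185:235,215:275];b=cv2.imread('pics/scene6.png')[180:230,175:235]
cv2.imwrite('pics/e6.png',np.hstack([cv2.resize(a,None,fx=6,fy=6),cv2.resize(b,None,fx=6,fy=6)]))
E
```

```text
[ 0.39796787 -0.21446612  0.11782444] [ 0.13077571  0.40422826 -0.29424102]
```

View pics/e6.png

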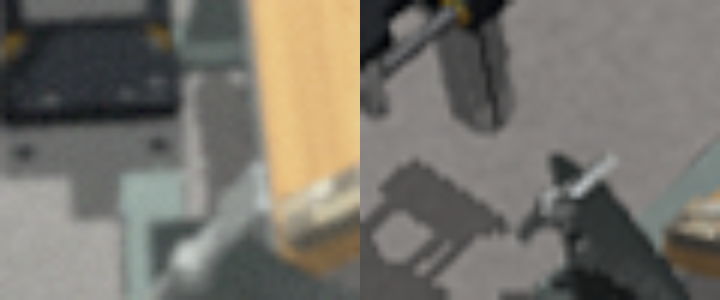

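The pawl tab now leans well over and stays there with the finger withdrawn, so the pawl is off. Next I'll go above the handle.

```bash
python3 - <<'E'
from h import *
rel(st(-.08,-.142,.26),down(YS));rel(st(.144,0,.26),down(YS));
rel(st(.144,0,.22),down(YS))
E
```

```text
row [-0.0011, 0.0014, -0.0] [-0.0013, 0.0065, -0.2844] min rows 3.4
row [-0.0011, 0.0014, -0.0] [-0.4492, 0.2905, -0.2839] min rows 7.3
row [-0.0011, 0.0014, -0.0] [-0.4491, 0.2907, -0.2039] min rows 6.9
```

Call:
servo_tool(
  moves=[
    [[0,0,0,0,0,-0.284,1],[0,0,0,0,0,-0.284,1],[0,0,0,0,0,-0.284,1],[0,0,0,-0.449,0.29,-0.284,1],[0,0,0,-0.449,0.29,-0.284,1],[0,0,0,-0.449,0.29,-0.284,1],[0,0,0,-0.449,0.29,-0.284,1],[0,0,0,-0.449,0.29,-0.284,1],[0,0,0,-0.449,0.29,-0.284,1],[0,0,0,-0.449,0.29,-0.204,1],[0,0,0,-0.449,0.29,-0.204,1],[0,0,0,-0.449,0.29,-0.204,1]],
  ],
)

```text
time_s: 6.58
ee_pos: [0.6399, -0.0997, 0.2177]
eef_rot: [-3.14, -0.002, 3.009]
force: [0.3, -0.5, 0.5]
grip_width: 0.0004
```

```bash
python3 - <<'E'
from h import *
from station import get_obs
for n in ('side','scene','wrist'): snap(n,'7')
o=get_obs();t=o['ee_pos'];print(t,o['force'])
crop('side7',270,120,80,70,9,'d7');crop('scene7',240,145,80,70,9,'s7');crop('wrist7',160,140,200,150,4,'w7')
E
```

```text
[ 0.63977163 -0.101133    0.2221702 ] [-0.34564596 -0.35858705  0.07797084]
```

View pics/d7.png

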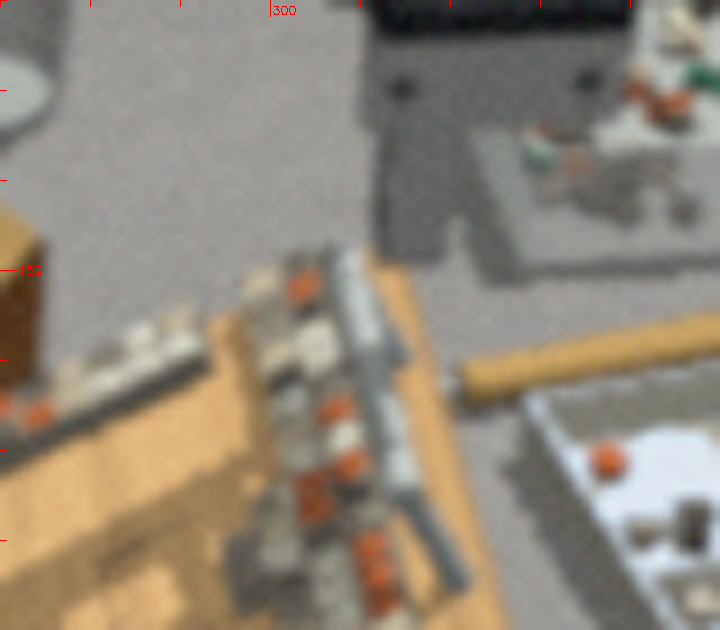

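View pics/w7.png

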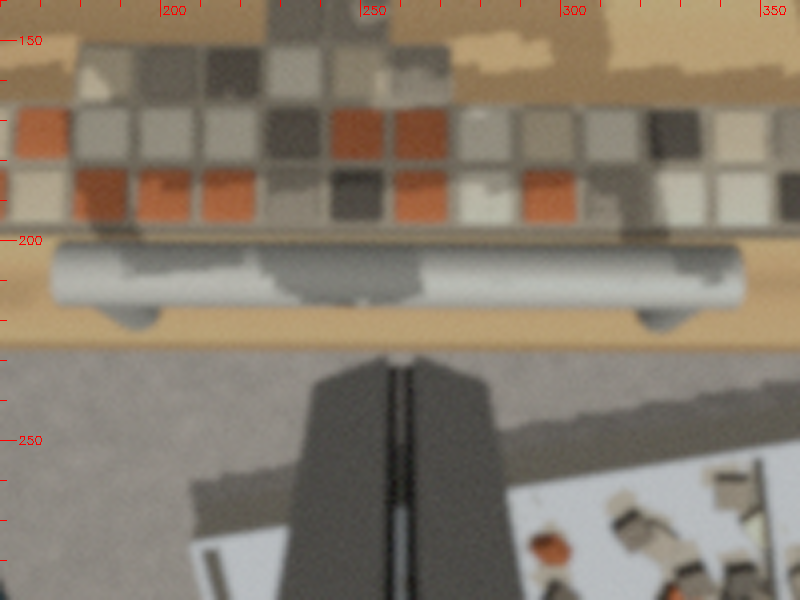

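View pics/s7.png

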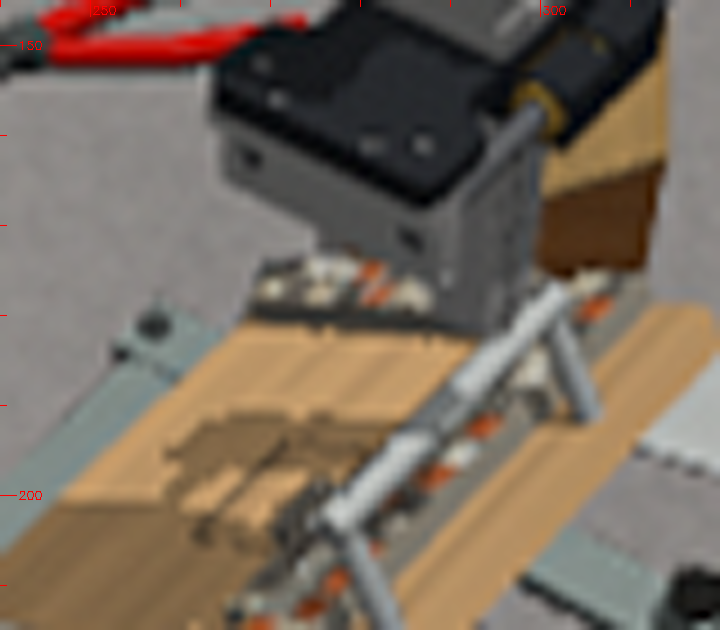

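```bash
cat >> h.py <<'E'
DZ=.029
def hp(th,dz=DZ,y=0.): return st(.193*np.cos(th)-.066*np.sin(th),y,.060+.193*np.sin(th)+.066*np.cos(th)+.006-dz)
E
python3 - <<'E'
from h import *
from station import get_obs
t=get_obs()['ee_pos'];print(proj(load('side7'),[t+[0,0,z] for z in (0,.02,.03,.04)]).round(1).tolist())
for th in (.58,.55,.52,.5,.48,.46): print(th,end=' ');rel(hp(th),down(YS))
E
```

```text
[[314.2, 158.7], [314.8, 152.5], [315.1, 149.3], [315.4, 146.1]]
0.58 row [-0.0013, 0.0031, -0.0004] [0.0381, 0.0018, 0.0482] min rows 0.7
0.55 row [-0.0013, 0.0031, -0.0004] [0.0286, 0.0019, 0.0559] min rows 0.8
0.52 row [-0.0013, 0.0031, -0.0004] [0.0193, 0.0019, 0.0639] min rows 0.8
0.5 row [-0.0013, 0.0031, -0.0004] [0.0132, 0.0019, 0.0694] min rows 0.8
0.48 row [-0.0013, 0.0031, -0.0004] [0.0073, 0.0019, 0.075] min rows 0.9
0.46 row [-0.0013, 0.0031, -0.0004] [0.0015, 0.0019, 0.0807] min rows 1.0
```

Call:
servo_tool(
  moves=[
    [[0,0,0,0.028,0.002,0.04,1],[0,0,0,0.028,0.002,0.048,1],[0,0,0,0.025,0.002,0.056,1],[0,0,0,0.022,0.002,0.06,1],[0,0,0,0.019,0.002,0.064,1],[0,0,0,0.016,0.002,0.067,1],[0,0,0,0.013,0.002,0.07,1],[0,0,0,0.013,0.002,0.07,1]],
  ],
)

```text
time_s: 7.4
ee_pos: [0.6339, -0.0995, 0.1869]
eef_rot: [-3.14, 0.005, 3.007]
force: [0.3, 0.8, -0.1]
grip_width: 0.0004
```

```bash
python3 - <<'E'
from h import *
from station import get_obs
snap('wrist','8');snap('side','8');o=get_obs();print(o['time_s'],o['ee_pos'],o['force'])
crop('wrist8',130,140,260,110,3,'w8')
for th in (.5,.48,.44,.4,.36,.32,.28): print(th,end=' ');rel(hp(th),down(YS))
E
```

```text
7.5 [ 0.63376258 -0.09938672  0.18713683] [ 0.02610984 -0.98873516  0.3711601 ]
0.5 row [-0.0013, 0.0031, -0.0004] [0.0005, -0.0001, -0.0006] min rows 0.0
0.48 row [-0.0013, 0.0031, -0.0004] [-0.0054, -0.0001, 0.005] min rows 0.1
0.44 row [-0.0013, 0.0031, -0.0004] [-0.0169, -0.0001, 0.0165] min rows 0.3
0.4 row [-0.0013, 0.0031, -0.0004] [-0.028, -0.0, 0.0285] min rows 0.5
0.36 row [-0.0013, 0.0031, -0.0004] [-0.0386, 0.0, 0.0409] min rows 0.7
0.32 row [-0.0013, 0.0031, -0.0004] [-0.0486, 0.0, 0.0538] min rows 0.9
0.28 row [-0.0013, 0.0031, -0.0004] [-0.0582, 0.0001, 0.067] min rows 1.1
```

View pics/w8.png

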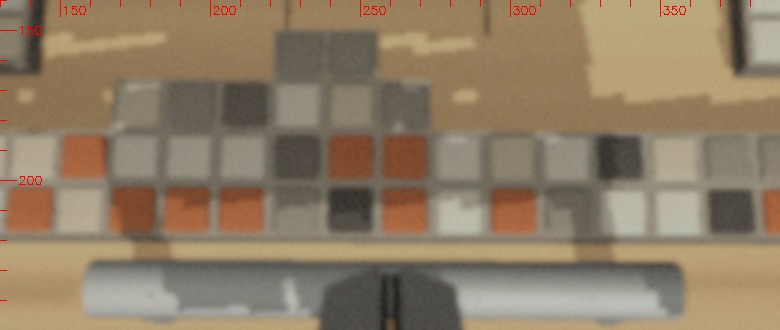

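Call:
servo_tool(
  moves=[
    [[0,0,0,-0.005,0,0.005,1],[0,0,0,-0.011,0,0.011,1],[0,0,0,-0.017,0,0.016,1],[0,0,0,-0.022,0,0.022,1],[0,0,0,-0.028,0,0.028,1],[0,0,0,-0.033,0,0.035,1],[0,0,0,-0.038,0,0.041,1],[0,0,0,-0.038,0,0.041,1]],
  ],
)

```text
time_s: 8.17
ee_pos: [0.6539, -0.1022, 0.1668]
eef_rot: [-3.139, 0.007, 3.007]
force: [3.6, -0.5, 4.2]
grip_width: 0.0006
```

```bash
python3 - <<'E'
from h import *
from station import get_obs
snap('wrist','9');snap('side','9');o=get_obs();print(o['time_s'],o['ee_pos'],o['force'])
crop('wrist9',130,140,260,110,3,'w9');crop('side9',270,110,90,90,8,'d9')
E
```

```text
8.2667 [ 0.65331463 -0.10205505  0.16678001] [3.55906068 1.29637811 3.52384178]
```

View pics/w9.png

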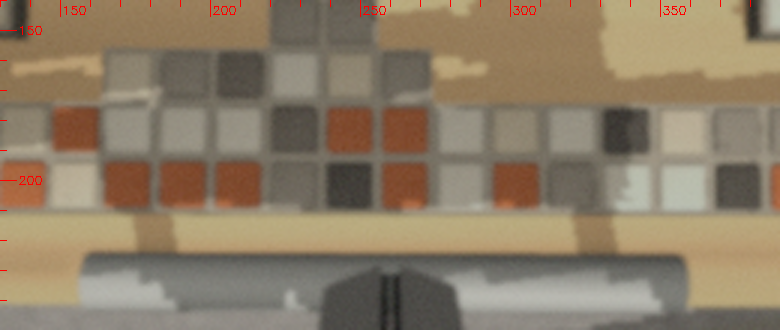

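View pics/d9.png

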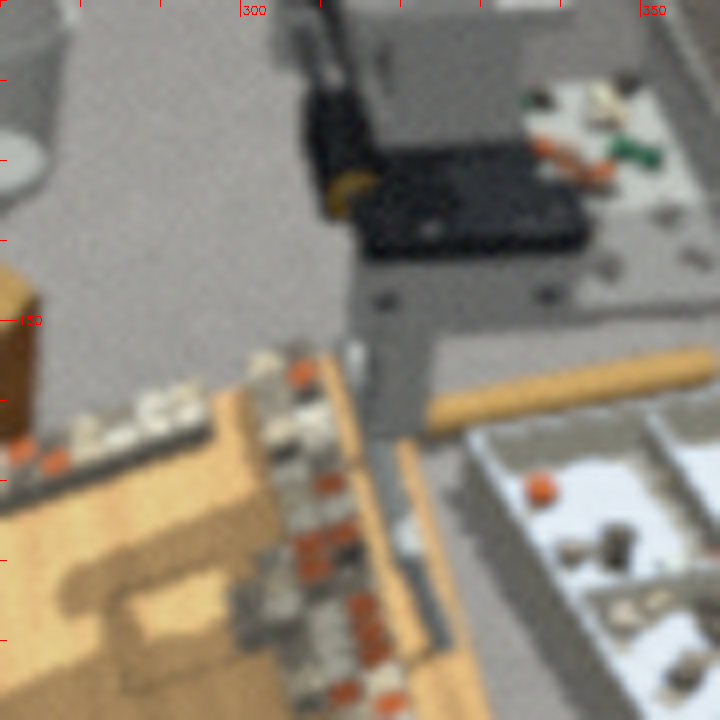

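```bash
sed -i 's/^DZ=.029/DZ=.033/' h.py; python3 - <<'E'
from h import *
for th in np.arange(.375,-.02,-.03): print(th.round(3),end=' ');rel(hp(th),down(YS))
E
```

```text
0.375 row [-0.0013, 0.0039, -0.0003] [0.0046, -0.0, 0.0033] min rows 0.1
0.345 row [-0.0013, 0.0039, -0.0003] [-0.0031, -0.0, 0.0128] min rows 0.2
0.315 row [-0.0013, 0.0039, -0.0003] [-0.0105, 0.0, 0.0225] min rows 0.3
0.285 row [-0.0013, 0.0039, -0.0003] [-0.0177, 0.0, 0.0325] min rows 0.4
0.255 row [-0.0013, 0.0039, -0.0003] [-0.0245, 0.0001, 0.0426] min rows 0.6
0.225 row [-0.0013, 0.0039, -0.0003] [-0.031, 0.0001, 0.053] min rows 0.7
0.195 row [-0.0013, 0.0039, -0.0003] [-0.0373, 0.0001, 0.0635] min rows 0.9
0.165 row [-0.0013, 0.0039, -0.0003] [-0.0432, 0.0001, 0.0742] min rows 1.0
0.135 row [-0.0013, 0.0039, -0.0003] [-0.0487, 0.0002, 0.0851] min rows 1.2
0.105 row [-0.0013, 0.0039, -0.0003] [-0.054, 0.0002, 0.0962] min rows 1.3
0.075 row [-0.0013, 0.0039, -0.0003] [-0.0589, 0.0002, 0.1074] min rows 1.5
0.045 row [-0.0013, 0.0039, -0.0003] [-0.0635, 0.0002, 0.1187] min rows 1.6
0.015 row [-0.0013, 0.0039, -0.0003] [-0.0677, 0.0003, 0.1302] min rows 1.8
-0.015 row [-0.0013, 0.0039, -0.0003] [-0.0716, 0.0003, 0.1418] min rows 1.9
```

Call:
servo_tool(
  moves=[
    [[0,0,0,0.002,0,0.004,1],[0,0,0,0,0,0.01,1],[0,0,0,-0.004,0,0.015,1],[0,0,0,-0.01,0,0.022,1],[0,0,0,-0.014,0,0.027,1],[0,0,0,-0.018,0,0.033,1],[0,0,0,-0.021,0,0.038,1],[0,0,0,-0.025,0,0.043,1],[0,0,0,-0.028,0,0.048,1],[0,0,0,-0.031,0,0.053,1],[0,0,0,-0.034,0,0.058,1],[0,0,0,-0.037,0,0.064,1]],
  ],
)

```text
time_s: 9.27
ee_pos: [0.672, -0.1047, 0.1346]
eef_rot: [-3.139, 0.006, 3.007]
force: [3.2, -0.3, 4.0]
grip_width: 0.0003
```

```bash
python3 - <<'E'
from h import *
from station import get_obs
snap('side','10');o=get_obs();print(o['time_s'],o['ee_pos'],o['force'])
crop('side10',230,110,160,150,5,'d10')
for th in np.arange(.2,-.03,-.02): print(th.round(3),end=' ');rel(hp(th),down(YS))
E
```

```text
9.3167 [ 0.67172608 -0.10463906  0.13371706] [ 2.13624754 -1.53451938  2.0981043 ]
0.2 row [-0.0013, 0.003, -0.0004] [0.0005, 0.0002, -0.0046] min rows 0.1
0.18 row [-0.0013, 0.003, -0.0004] [-0.0035, 0.0002, 0.0025] min rows 0.1
0.16 row [-0.0013, 0.003, -0.0004] [-0.0074, 0.0002, 0.0097] min rows 0.1
0.14 row [-0.0013, 0.003, -0.0004] [-0.0111, 0.0002, 0.0169] min rows 0.2
0.12 row [-0.0013, 0.003, -0.0004] [-0.0147, 0.0002, 0.0242] min rows 0.3
0.1 row [-0.0013, 0.003, -0.0004] [-0.0181, 0.0002, 0.0316] min rows 0.4
0.08 row [-0.0013, 0.003, -0.0004] [-0.0214, 0.0003, 0.0391] min rows 0.5
0.06 row [-0.0013, 0.003, -0.0004] [-0.0245, 0.0003, 0.0466] min rows 0.6
0.04 row [-0.0013, 0.003, -0.0004] [-0.0275, 0.0003, 0.0542] min rows 0.7
0.02 row [-0.0013, 0.003, -0.0004] [-0.0304, 0.0003, 0.0619] min rows 0.8
0.0 row [-0.0013, 0.003, -0.0004] [-0.033, 0.0003, 0.0696] min rows 0.9
-0.02 row [-0.0013, 0.003, -0.0004] [-0.0356, 0.0003, 0.0774] min rows 1.0
```

View pics/d10.png

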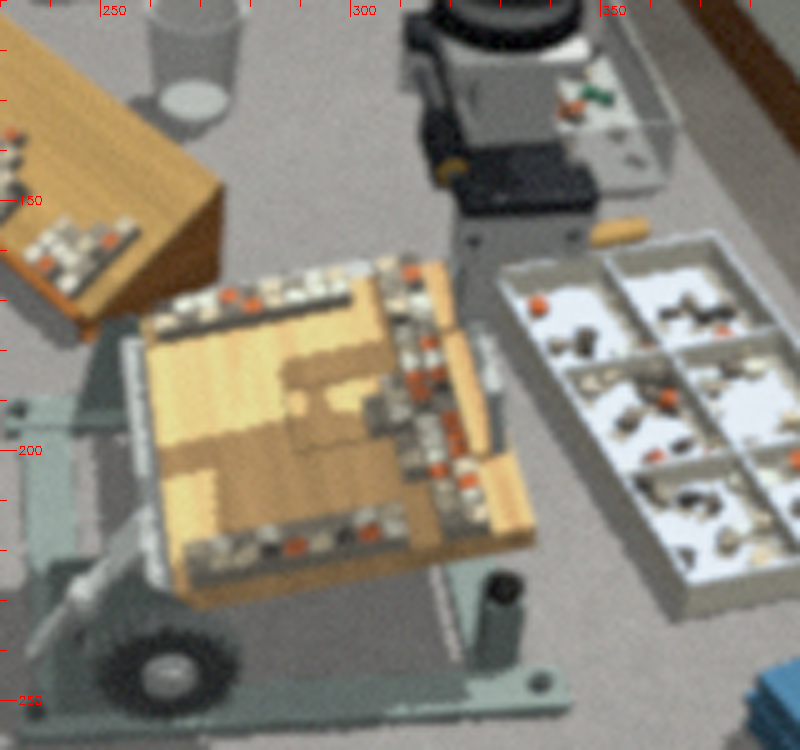

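The side view shows the board partly lowered, with the handle bar at about (328,180) and the pawl leaning off at (245,220). I'll keep lowering.

Call:
servo_tool(
  moves=[
    [[0,0,0,-0.002,0,0.003,1],[0,0,0,-0.005,0,0.009,1],[0,0,0,-0.009,0,0.015,1],[0,0,0,-0.012,0,0.021,1],[0,0,0,-0.015,0,0.027,1],[0,0,0,-0.018,0,0.033,1],[0,0,0,-0.021,0,0.039,1],[0,0,0,-0.024,0,0.045,1],[0,0,0,-0.027,0,0.051,1],[0,0,0,-0.029,0,0.057,1],[0,0,0,-0.031,0,0.063,1],[0,0,0,-0.032,0,0.067,1]],
  ],
)

```text
time_s: 10.32
ee_pos: [0.6879, -0.1069, 0.0999]
eef_rot: [-3.14, 0.005, 3.007]
force: [0.8, 0.3, 2.6]
grip_width: 0.0004
```

Call:
servo_tool(
  moves=[
    [[0,0,0,0,0,0,1],[0,0,0,0,0,0.004,1],[0,0,0,0,0,0.008,1]],
  ],
)

```text
time_s: 10.57
ee_pos: [0.6885, -0.107, 0.099]
eef_rot: [-3.139, 0.008, 3.007]
force: [-13.2, 2.8, 33.3]
grip_width: 0.0003
```

```bash
python3 - <<'E'
from h import *
from station import get_obs
snap('side','11');o=get_obs();print(o['time_s'],o['ee_pos'],o['force'])
crop('side11',230,130,160,130,5,'d11')
rel(hp(0),down(YS))
E
```

```text
10.6167 [ 0.68843413 -0.10698557  0.09914093] [-8.43497604  1.46515915 21.73725905]
row [-0.0015, 0.0049, -0.0003] [0.0004, 0.0004, 0.0003] min rows 0.1
```

View pics/d11.png

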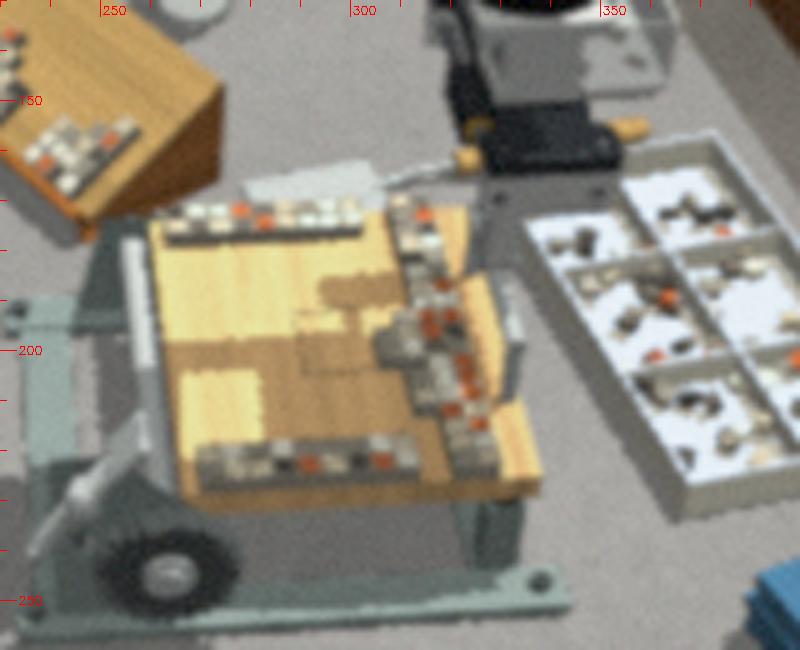

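Force rose to 33 N with TCP z at 0.099, so the board is on its stop and the fingertip-to-TCP offset is 33 mm. Next I'll raise the arm and look at the bed.

```bash
python3 - <<'E'
from h import *
rel(st(.19,0,.2),down(YS));rel(st(.10,0,.24),down(YS))
E
```

```text
row [-0.0015, 0.0049, -0.0003] [0.0048, -0.0001, -0.2018] min rows 2.4
row [-0.0015, 0.0049, -0.0003] [0.1842, -0.0004, -0.2831] min rows 4.1
```

Call:
servo_tool(
  moves=[
    [[0,0,0,0,0,-0.08,1],[0,0.003,0,0.005,0,-0.2,1],[0,0.005,0,0.005,0,-0.2,0],[0,0.005,0,0.184,0,-0.283,0],[0,0.005,0,0.184,0,-0.283,0],[0,0.005,0,0.184,0,-0.283,0],[0,0.005,0,0.184,0,-0.283,0],[0,0.005,0,0.184,0,-0.283,0]],
  ],
)

```text
time_s: 11.28
ee_pos: [0.5961, -0.0942, 0.2408]
eef_rot: [-3.139, 0.001, 3.007]
force: [-0.3, -0.1, -0.2]
grip_width: 0.0366
```

```bash
python3 - <<'E'
from h import *
from station import get_obs
c=snap('wrist','12');o=get_obs();print(o['time_s'],o['ee_pos'],o['eef_rot'],o['force'])
crop('wrist12',130,80,260,190,3,'w12')
b=[(21.5,-26),(21.5,0),(34.5,0),(34.5,13),(47.5,13),(47.5,26)]
print(proj(c,[st(.1045+x/1000,y/1000,.096) for x,y in b]).round(1).tolist())
E
```

```text
11.3333 [ 0.596424   -0.09422969  0.2397769 ] [-3.13934066e+00 -1.38045636e-04  3.00700858e+00] [ 0.10663851 -0.58621772 -0.02573041]
[[237.3, 197.0], [260.3, 197.0], [260.4, 208.0], [271.8, 208.0], [271.7, 218.7], [283.0, 218.7]]
```

View pics/w12.png

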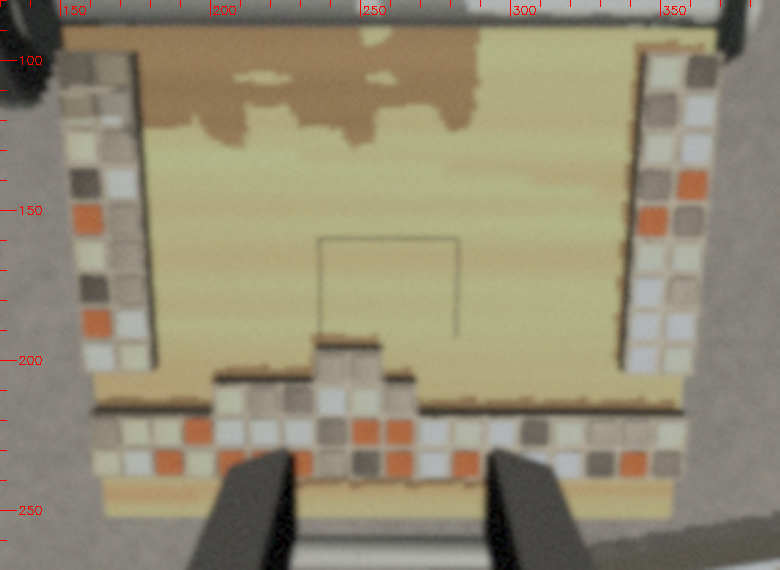

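```bash
python3 - <<'E'
from h import *
c=load('wrist12')
crop('wrist12',215,140,90,85,8,'w12a')
def S(P): d=P[:2]-OS; return np.array([np.cos(YS)*d[0]+np.sin(YS)*d[1],-np.sin(YS)*d[0]+np.cos(YS)*d[1]])*1000
for n,p,z in [('outFL',(236.5,159.4),.084),('outFR',(282.8,159.4),.084),('oleft',(237,190),.084),('oright',(282,190),.084),('m1',(235,195.6),.096),('m1r',(257.5,195.6),.096),('m2',(257.5,206.8),.096),('m2r',(268.3,206.8),.096),('m3l',(268.5,217.5),.096),('m3r',(355,217.5),.096),('boardFL',(150,88.5),.084),('boardRR',(355,252),.084),('boardRL',(165,252),.084)]:
    print(n,S(onz(c,p,z)).round(1))
E
```

```text
outFL [ 85.4 -26.8]
outFR [85.4 25.3]
oleft [121.2 -27. ]
oright [121.2  25. ]
m1 [124.3 -28.5]
m1r [124.3  -3.2]
m2 [137.6  -3.2]
m2r [137.6   9. ]
m3l [150.6   9.3]
m3r [150.6 108.5]
boardFL [   9.3 -116.9]
boardRR [200.1 115.8]
boardRL [ 200.1 -116.8]
```

View pics/w12a.png

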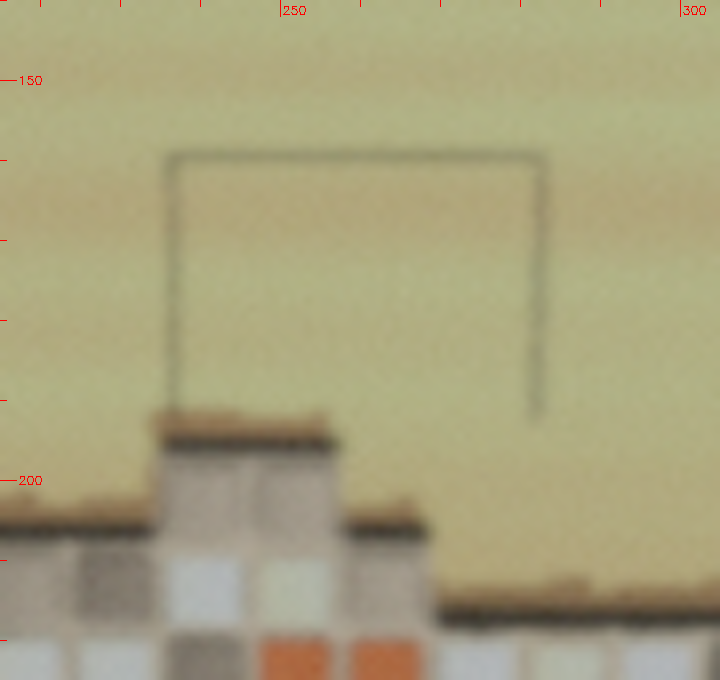

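```bash
cat >> h.py <<'E'
SA=np.array([.4624,.2543,.0305]);YR=.425
RS=R.from_euler('z',YR)*R.from_euler('y',-.52)
RT=RS*R.from_euler('y',np.pi)
def sec(x,y,z): return SA+RS.apply([x,y,z])
E
python3 - <<'E'
from h import *
for h in (.13,.06,.0025): print(sec(.003,0,h-DZ));rel(sec(.003,0,h-DZ),RT)
E
```

```text
[0.42086218 0.23550068 0.1161691 ]
row [-0.0939, -0.3228, -0.3477] [0.4364, 0.6069, 0.2459] min rows 9.4
[0.45254957 0.24984186 0.05542176]
row [-0.0939, -0.3228, -0.3477] [0.3774, 0.6441, 0.3673] min rows 10.0
[0.4785785  0.26162212 0.00552216]
row [-0.0939, -0.3228, -0.3477] [0.329, 0.6747, 0.467] min rows 10.6
```

Call:
servo_tool(
  moves=[
    [[-0.02,-0.07,-0.08,0.09,0.12,0,0.21],[-0.04,-0.14,-0.16,0.18,0.24,0,0.21],[-0.06,-0.22,-0.24,0.28,0.38,0.05,0.21],[-0.094,-0.323,-0.348,0.436,0.607,0.246,0.21],[-0.094,-0.323,-0.348,0.436,0.607,0.246,0.21],[-0.094,-0.323,-0.348,0.436,0.607,0.246,0.21],[-0.094,-0.323,-0.348,0.436,0.607,0.246,0.21],[-0.094,-0.323,-0.348,0.436,0.607,0.246,0.21],[-0.094,-0.323,-0.348,0.436,0.607,0.246,0.21],[-0.094,-0.323,-0.348,0.436,0.607,0.246,0.21],[-0.094,-0.323,-0.348,0.436,0.607,0.246,0.21],[-0.094,-0.323,-0.348,0.436,0.607,0.246,0.21]],
  ],
)

```text
time_s: 12.33
ee_pos: [0.4206, 0.2365, 0.1151]
eef_rot: [-3.141, 0.518, -2.713]
force: [0.8, -0.3, 1.1]
grip_width: 0.0745
```

```bash
python3 - <<'E'
from h import *
from station import get_obs
c=snap('wrist','13');o=get_obs();print(o['time_s'],o['ee_pos'],o['eef_rot'],o['force'],o['grip_width'],o['qpos'].round(2))
crop('wrist13',130,80,260,190,3,'w13')
print(proj(c,[sec(x/1000,y/1000,.012) for x,y in ((-19.5,-26),(-19.5,26),(45.5,26),(45.5,13),(19.5,-26))]).round(1).tolist())
for h in (.04,.0025): rel(sec(.003,0,h-DZ),RT)
E
```

```text
12.3833 [0.42137956 0.23573309 0.11575794] [-3.14124278  0.51912779 -2.71478176] [ 0.99792738 -0.43876988  0.6876133 ] 0.07421874407244267 [ 0.44 -0.07  2.19 -0.01  0.51 -1.55]
[[230.5, 166.1], [287.7, 166.2], [285.9, 232.5], [272.4, 232.4], [231.4, 206.8]]
row [0.0003, -0.0006, 0.001] [0.0004, -0.0001, 0.1787] min rows 2.1
row [0.0003, -0.0006, 0.001] [0.0004, -0.0001, 0.2537] min rows 3.0
```

View pics/w13.png

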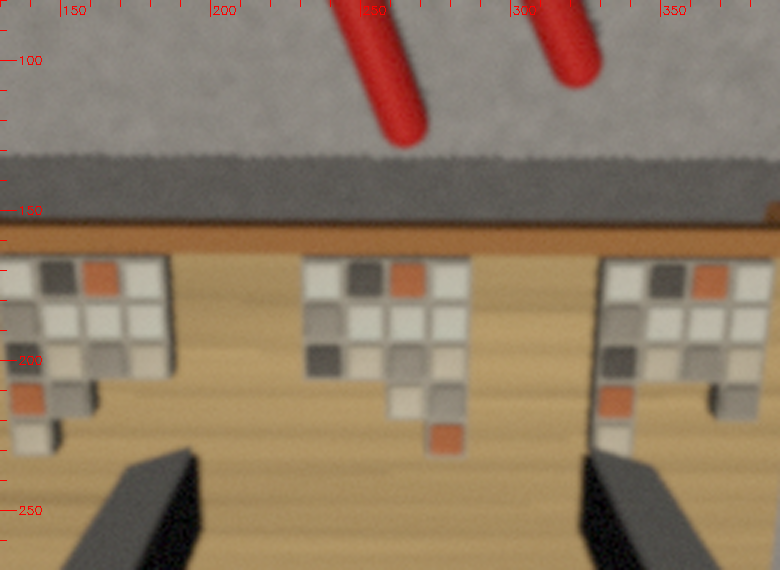

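```bash
python3 - <<'E'
from h import *
c=load('wrist13')
print(proj(c,[sec(x/1000,y/1000,.012) for x,y in ((-19.5,-66),(-19.5,66),(19.5,-66),(45.5,66),(45.5,-118))]).round(1).tolist())
crop('wrist13',170,150,180,95,4,'w13a')
E
```

```text
[[186.4, 166.0], [331.7, 166.3], [188.9, 206.7], [327.4, 232.5], [136.5, 232.2]]
```

View pics/w13a.png

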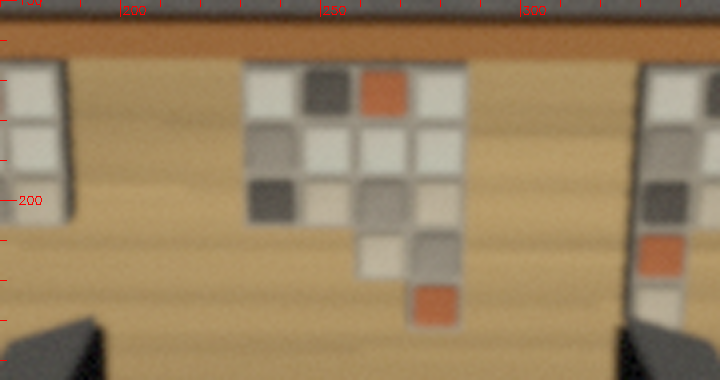

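Call:
servo_tool(
  moves=[
    [[0,0,0,0.001,-0.001,0.08,0.21],[0,0,0,0.001,-0.001,0.15,0.21],[0,0,0,0.001,-0.001,0.2,0.21],[0,0,0,0.001,-0.001,0.23,0.21],[0,0,0,0.001,-0.001,0.245,0.21],[0,0,0,0.001,-0.001,0.253,0.21],[0,0,0,0.001,-0.001,0.253,0.21],[0,0,0,0.001,-0.001,0.253,0.21]],
  ],
  squeeze=15,
)

```text
time_s: 13.05
ee_pos: [0.4788, 0.2607, 0.0065]
eef_rot: [-3.141, 0.52, -2.715]
force: [-1.0, -0.8, -0.3]
grip_width: 0.0743
```

```bash
python3 - <<'E'
from h import *
from station import get_obs
c=snap('wrist','14');o=get_obs();print(o['time_s'],o['ee_pos'],o['force'],o['grip_width'])
crop('wrist14',130,130,260,190,3,'w14')
rel(sec(.003,0,.0025-DZ),RT)
E
```

```text
13.1 [0.47874164 0.26090093 0.00673821] [-0.02723876  0.60811928 -0.3901839 ] 0.07439342450925591
row [0.0002, 0.0003, 0.0008] [0.0009, 0.0014, 0.0023] min rows 0.0
```

View pics/w14.png

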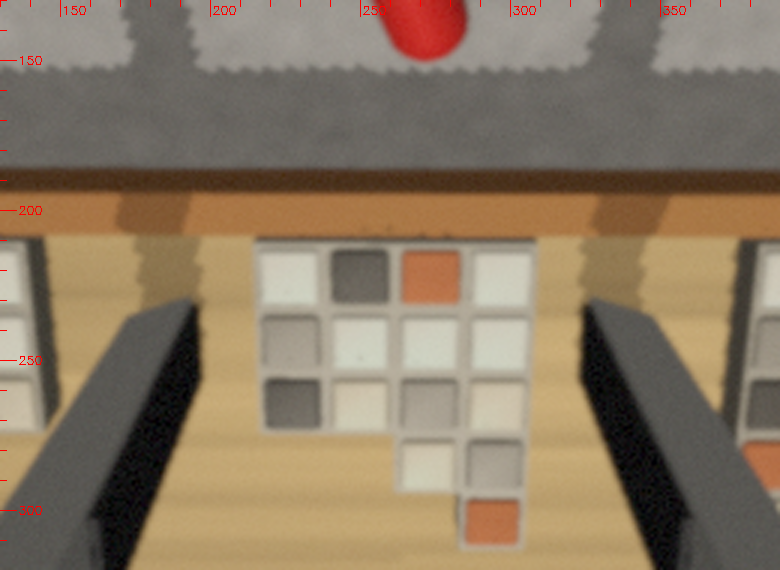

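Call:
servo_tool(
  moves=[
    [[0,0,0,0,0,0.003,0.21],[0,0,0,0,0,0.004,0.21],[0,0,0,0,0,0.004,0.6],[0,0,0,0,0,0.004,0.8],[0,0,0,0,0,0.004,0.8],[0,0,0,0,0,0.004,0.8],[0,0,0,0,0,0.004,0.8],[0,0,0,0,0,0.004,0.8]],
  ],
  squeeze=15,
)

```text
time_s: 13.77
ee_pos: [0.4796, 0.2614, 0.0051]
eef_rot: [-3.141, 0.521, -2.715]
force: [-2.4, -0.7, 2.5]
grip_width: 0.052
```

```bash
python3 - <<'E'
from h import *
from station import get_obs
c=snap('wrist','15');o=get_obs();print(o['time_s'],o['ee_pos'],o['force'],o['grip_width'])
crop('wrist15',130,130,260,190,3,'w15')
rel(sec(.003,0,.0025-DZ),RT);print(RS.inv().apply(o['ee_pos']-SA))
E
```

```text
13.8167 [0.47961618 0.26132698 0.00508768] [-2.521674   -0.56888505  3.08462472] 0.05169424641976691
row [0.0002, 0.0003, 0.0008] [0.001, 0.0014, -0.0016] min rows 0.0
[ 0.00349892 -0.00069674 -0.03128632]
```

View pics/w15.png

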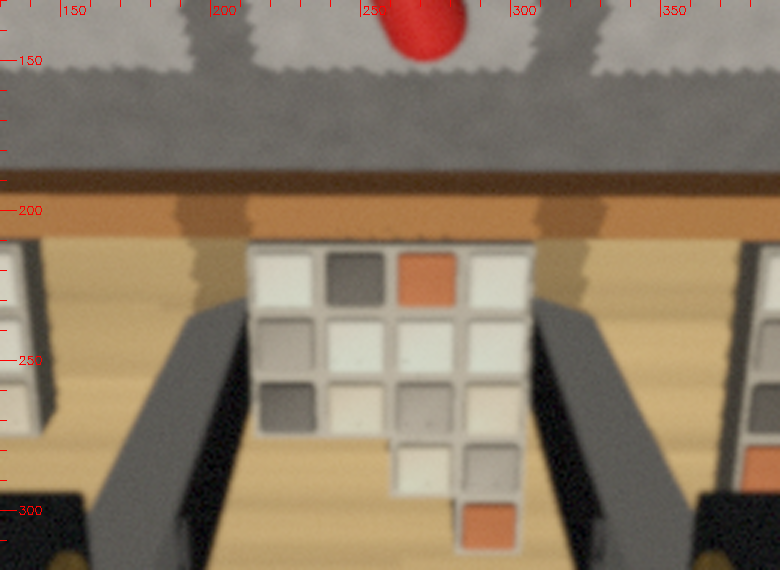

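```bash
cat >> h.py <<'E'
def bed(x,y,z,yaw=YS): return st(.1045,-.0009,.084)+R.from_euler('z',yaw).apply([x,y,z])
E
python3 - <<'E'
from h import *
o=None
from station import get_obs
o=get_obs()
rel(o['ee_pos']+RS.apply([0,0,.1]),RT)
rel(bed(.004,0,.07-.0313),down(YS))
E
```

```text
row [0.0002, 0.0003, 0.0008] [-0.0001, 0.0001, -0.2] min rows 2.4
row [0.0926, 0.3227, 0.3486] [-0.0574, -0.7547, -0.238] min rows 9.5
```

```bash
python3 - <<'E'
from h import *
from station import get_obs
o=get_obs()
a=o['ee_pos']+RS.apply([0,0,.1])
b=bed(.004,0,.12-.0313); print(a,b)
rel(a+[0,0,.08],RT)
rel((a+b)/2+[0,0,.06],R.concatenate([RT,down(YS)]).mean())
rel(b,down(YS))
E
```

```text
[0.43434848 0.24083958 0.0918696 ] [ 0.6044071  -0.09638746  0.1727    ]
row [0.0002, 0.0003, 0.0008] [-0.0797, 0.0, -0.3388] min rows 4.2
row [0.0464, 0.1615, 0.1747] [-0.1133, -0.3774, -0.3665] min rows 6.5
row [0.0926, 0.3227, 0.3486] [-0.1071, -0.7547, -0.3247] min rows 9.9
```

Call:
servo_tool(
  moves=[
    [[0,0,0,0,0,-0.03,0.8],[0,0,0,0,0,-0.08,0.8],[0,0,0,0,0,-0.14,0.8],[0,0,0,0,0,-0.2,0.8],[0,0,0,-0.03,0,-0.26,0.8],[0,0,0,-0.07,0,-0.32,0.8],[0,0.02,0.02,-0.08,-0.04,-0.339,0.8],[0.01,0.05,0.05,-0.085,-0.1,-0.345,0.8],[0.02,0.08,0.08,-0.09,-0.17,-0.35,0.8],[0.03,0.11,0.12,-0.1,-0.24,-0.355,0.8],[0.04,0.14,0.15,-0.11,-0.31,-0.36,0.8],[0.046,0.162,0.175,-0.113,-0.377,-0.366,0.8]],
  ],
  squeeze=20,
)

```text
time_s: 14.82
ee_pos: [0.5203, 0.0708, 0.1925]
eef_rot: [3.103, 0.257, -3.009]
force: [0.7, -0.3, -0.3]
grip_width: 0.0515
```

```bash
python3 - <<'E'
from h import *
from station import get_obs
c=snap('wrist','16');o=get_obs();print(o['time_s'],o['ee_pos'],o['force'],o['grip_width'])
rel(bed(.004,0,.10-.0313),down(YS))
E
```

```text
14.8667 [0.52237524 0.0669959  0.19302805] [-0.15694936  0.15422495 -1.5136694 ] 0.051393324035823126
row [0.0452, 0.159, 0.1694] [-0.0964, -0.349, 0.0955] min rows 4.5
```

View pics/wrist16.png

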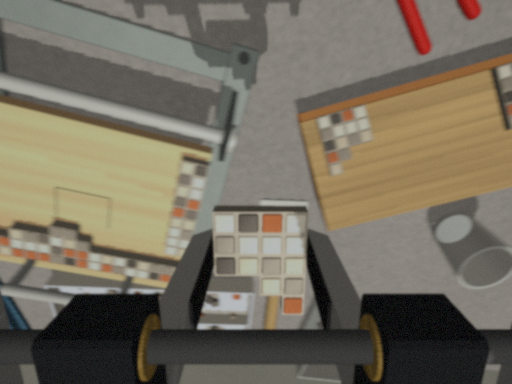

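The section is held squarely at about (260,258). Section_b is still in the rack. Next I'll go above the bed.

Call:
servo_tool(
  moves=[
    [[0.01,0.03,0.035,-0.02,-0.07,-0.01,0.8],[0.02,0.06,0.07,-0.04,-0.14,-0.01,0.8],[0.03,0.1,0.11,-0.06,-0.21,0.01,0.8],[0.04,0.13,0.145,-0.08,-0.28,0.04,0.8],[0.045,0.159,0.169,-0.096,-0.349,0.08,0.8],[0.045,0.159,0.169,-0.096,-0.349,0.095,0.8],[0.045,0.159,0.169,-0.096,-0.349,0.095,0.8],[0.045,0.159,0.169,-0.096,-0.349,0.095,0.8]],
  ],
)

```text
time_s: 15.53
ee_pos: [0.6038, -0.096, 0.1525]
eef_rot: [3.141, -0.001, 3.009]
force: [0.0, 0.0, 0.2]
grip_width: 0.0523
```

```bash
python3 - <<'E'
from h import *
from station import get_obs
o=get_obs();print(o['time_s'],o['ee_pos'],o['eef_rot'],o['force'],o['grip_width'])
for z in (.03,.012): rel(bed(.004,0,z-.0313),down(YS))
E
```

```text
15.5333 [ 0.60378343 -0.0960345   0.15247025] [ 3.14108319e+00 -8.95849142e-04  3.00856288e+00] [0.03660419 0.03329473 0.24502434] 0.05234464771699714
row [0.0003, -0.0006, 0.0006] [-0.0015, -0.0006, 0.1395] min rows 1.7
row [0.0003, -0.0006, 0.0006] [-0.0015, -0.0006, 0.1755] min rows 2.1
```

Call:
servo_tool(
  moves=[
    [[0,0,0,0,0,0.05,0.8],[0,0,0,0,0,0.1,0.8],[0,0,0,-0.001,0,0.14,0.8],[0,0,0,-0.001,0,0.16,0.8],[0,0,0,-0.001,0,0.168,0.8],[0,0,0,-0.001,0,0.168,0.8],[0,0,0,-0.001,0,0.168,0.8]],
  ],
)

```text
time_s: 16.12
ee_pos: [0.6049, -0.0958, 0.0703]
eef_rot: [3.141, 0.002, 3.009]
force: [0.2, -1.2, -0.3]
grip_width: 0.052
```

```bash
python3 - <<'E'
from h import *
from station import get_obs
c=snap('wrist','17');o=get_obs();print(o['time_s'],o['ee_pos'],o['eef_rot'],o['force'],o['grip_width'])
crop('wrist17',160,170,195,145,4,'w17')
rel(bed(.004,0,0-.0313),down(YS))
E
```

```text
16.1667 [ 0.60498541 -0.09595988  0.07035821] [3.14127631e+00 1.83999057e-03 3.00901646e+00] [ 0.47108201  1.25034534 -0.29902582] 0.05166785595938894
row [0.0002, 0.0012, 0.0009] [0.0011, -0.001, 0.0353] min rows 0.4
```

View pics/w17.png

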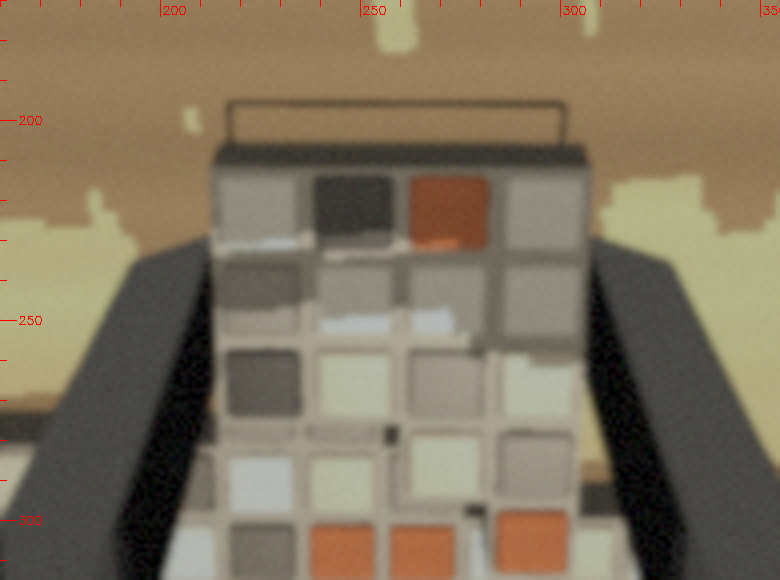

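```bash
python3 - <<'E'
from h import *
c=load('wrist17')
crop('wrist17',205,185,110,45,7,'w17a')
def S(P): d=P[:2]-OS; return np.array([np.cos(YS)*d[0]+np.sin(YS)*d[1],-np.sin(YS)*d[0]+np.cos(YS)*d[1]])*1000
for n,p,z in [('outL',(217.2,195.7),.084),('outR',(300.8,195.7),.084),('secL top',(213.6,211.3),.1137),('secR top',(306.7,211.3),.1137),('secL bot',(214.5,206),.1017),('secR bot',(305.5,206),.1017)]:
    print(n,S(onz(c,p,z)).round(1))
E
```

```text
outL [ 85.4 -27.5]
outR [85.3 24.8]
secL top [ 85.1 -25.8]
secR top [85.1 24.5]
secL bot [ 86.2 -26.9]
secR bot [86.1 25.4]
```

View pics/w17a.png

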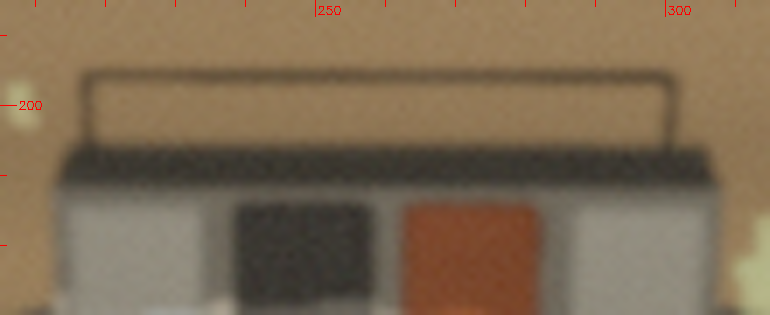

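Call:
servo_tool(
  moves=[
    [[0,0,0,0,-0.001,0.004,0.8],[0,0.001,0.001,0,-0.001,0.01,0.8],[0,0.001,0.001,0,-0.001,0.018,0.8],[0,0.001,0.001,0,-0.001,0.025,0.8],[0,0.001,0.001,0,-0.001,0.029,0.8],[0,0.001,0.001,0,-0.001,0.029,0.8],[0,0.001,0.001,0,-0.001,0.029,0.8]],
  ],
)

```text
time_s: 16.75
ee_pos: [0.6049, -0.0965, 0.0557]
eef_rot: [3.141, -0.0, 3.007]
force: [0.3, 0.1, -0.5]
grip_width: 0.0516
```

```bash
python3 - <<'E'
from h import *
from station import get_obs
c=snap('wrist','18');o=get_obs();print(o['time_s'],o['ee_pos'],o['eef_rot'],o['force'],o['grip_width'])
crop('wrist18',160,180,195,145,4,'w18')
rel(bed(.004,0,0-.0313),down(YS))
E
```

```text
16.8 [ 0.60493435 -0.09648129  0.05582209] [3.14127983e+00 1.44288728e-04 3.00736612e+00] [ 0.8917905   0.37185791 -0.70335575] 0.05173942199350838
row [0.0002, 0.0001, -0.0001] [0.0011, 0.0, 0.0062] min rows 0.1
```

View pics/w18.png

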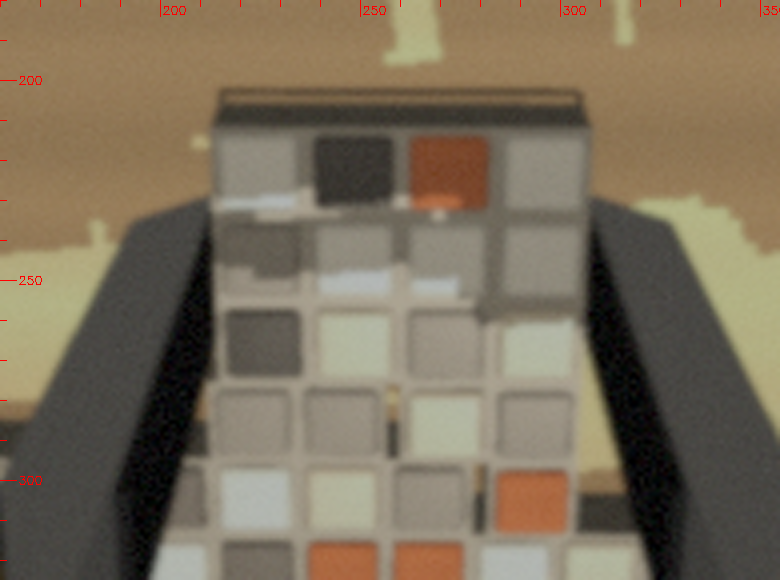

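Call:
servo_tool(
  moves=[
    [[0,0,0,0.001,0,0.002,0.8],[0,0,0,0.0012,0,0.004,0.8],[0,0,0,0.0014,0,0.006,0.8],[0,0,0,0.0014,0,0.006,0.8],[0,0,0,0.0014,0,0.006,0.8]],
  ],
)

```text
time_s: 17.22
ee_pos: [0.6043, -0.0964, 0.0529]
eef_rot: [3.141, 0.0, 3.007]
force: [0.0, -0.2, 0.7]
grip_width: 0.0518
```

```bash
python3 - <<'E'
from h import *
from station import get_obs
c=snap('wrist','19');o=get_obs();print(o['time_s'],o['ee_pos'],o['eef_rot'],o['force'],o['grip_width'])
crop('wrist19',160,180,195,145,4,'w19')
rel(bed(.004,0,0-.0313),down(YS))
E
```

```text
17.2667 [ 0.60428703 -0.09639096  0.05286521] [3.14128564e+00 2.82503485e-04 3.00742633e+00] [0.21744448 0.28467767 0.37312747] 0.05148189490465568
row [0.0002, 0.0002, -0.0001] [-0.0002, 0.0, 0.0003] min rows 0.0
```

View pics/w19.png

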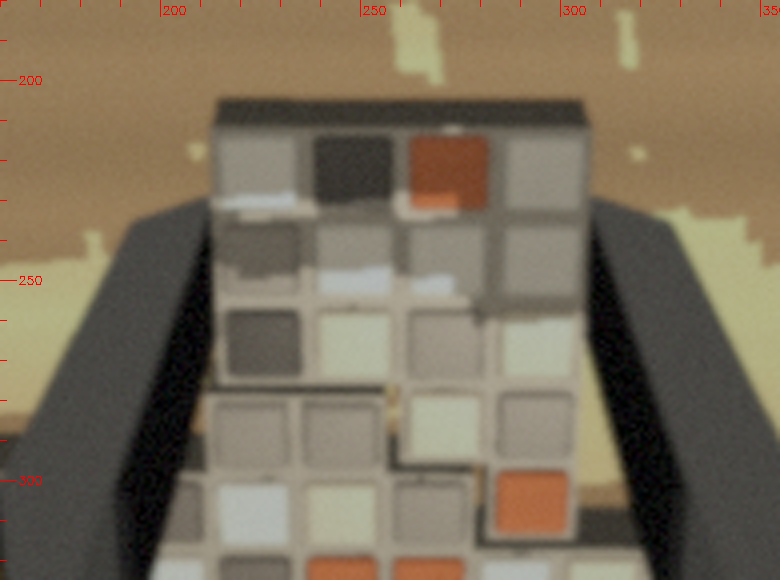

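Call:
servo_tool(
  moves=[
    [[0,0,0,0,0,0.001,0.8],[0,0,0,0,0,0.002,0.8],[0,0,0,0,0,0.002,0.8]],
  ],
)

```text
time_s: 17.52
ee_pos: [0.6044, -0.0964, 0.0528]
eef_rot: [3.141, 0.001, 3.007]
force: [-4.3, 0.2, 9.0]
grip_width: 0.0517
```

Contact shows 9 N upward, so the section is on the board. I'll ease the press and release.

Call:
servo_tool(
  moves=[
    [[0,0,0,0,0,-0.0005,0.8],[0,0,0,0,0,-0.0005,0.8],[0,0,0,0,0,-0.0005,0.4],[0,0,0,0,0,-0.0005,0.35],[0,0,0,0,0,-0.0005,0.3],[0,0,0,0,0,-0.0005,0.3],[0,0,0,0,0,-0.0005,0.3]],
  ],
)

```text
time_s: 18.1
ee_pos: [0.6044, -0.0964, 0.053]
eef_rot: [3.141, 0.001, 3.007]
force: [-0.3, 0.3, -0.7]
grip_width: 0.0656
```

```bash
python3 - <<'E'
from h import *
from station import get_obs
c=snap('wrist','20');o=get_obs();print(o['time_s'],o['ee_pos'],o['force'],o['grip_width'])
crop('wrist20',160,180,195,145,4,'w20')
E
```

```text
18.15 [ 0.60437567 -0.09641265  0.05300536] [-0.79909087 -0.7703234   0.33585244] 0.06585520190232061
```

View pics/w20.png

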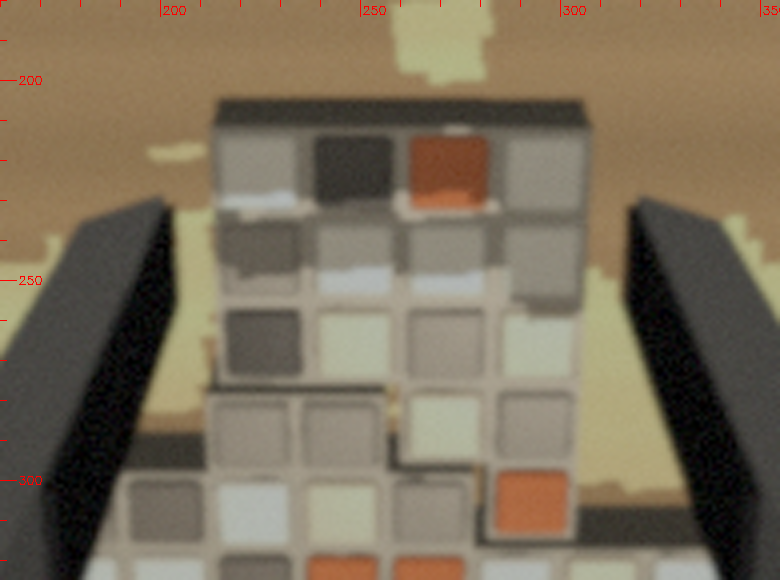

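It is released and seated, with an even narrow joint along the steps at (215–255,277), (258,285) and (265,296). I'll raise the arm and check.

Call:
servo_tool(
  moves=[
    [[0,0,0,0,0,-0.03,0.3],[0,0,0,0,0,-0.1,0.3],[0,0,0,0,0,-0.18,0.3],[0,0,0,0,0,-0.26,0.3],[0,0,0,0,0,-0.34,0.3],[0,0,0,0.05,0,-0.38,0.3],[0,0,0,0.05,0,-0.38,0.3],[0,0,0,0.05,0,-0.38,0.3]],
  ],
)

```text
time_s: 18.82
ee_pos: [0.5794, -0.0931, 0.2443]
eef_rot: [3.141, 0.003, 3.007]
force: [0.8, -0.5, -0.7]
grip_width: 0.0658
```

```bash
python3 - <<'E'
from h import *
from station import get_obs
c=snap('wrist','21');snap('side','21');o=get_obs();print(o['time_s'],o['ee_pos'],o['force'],o['grip_width'])
crop('wrist21',190,120,150,115,5,'w21');crop('side21',180,90,160,170,4,'d21')
E
```

```text
18.9167 [ 0.57934585 -0.09305609  0.24176861] [-0.01704133 -0.55496627 -0.28803163] 0.06569055525601238
```

View pics/w21.png

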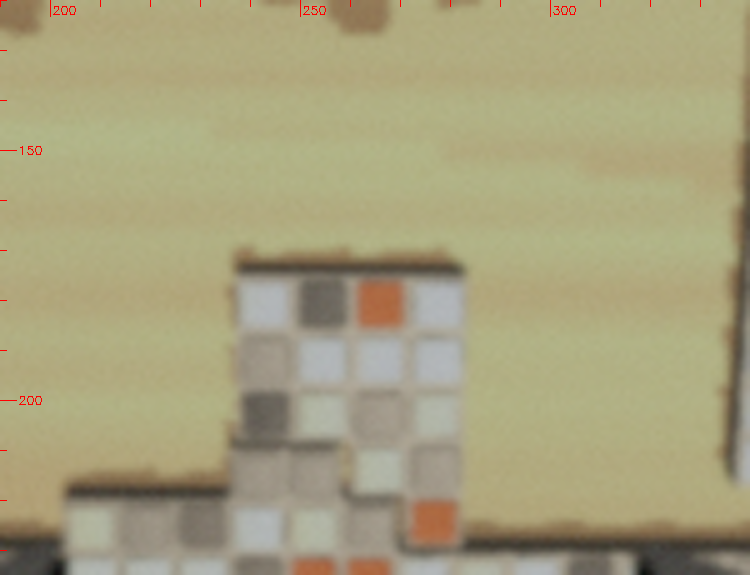

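View pics/d21.png

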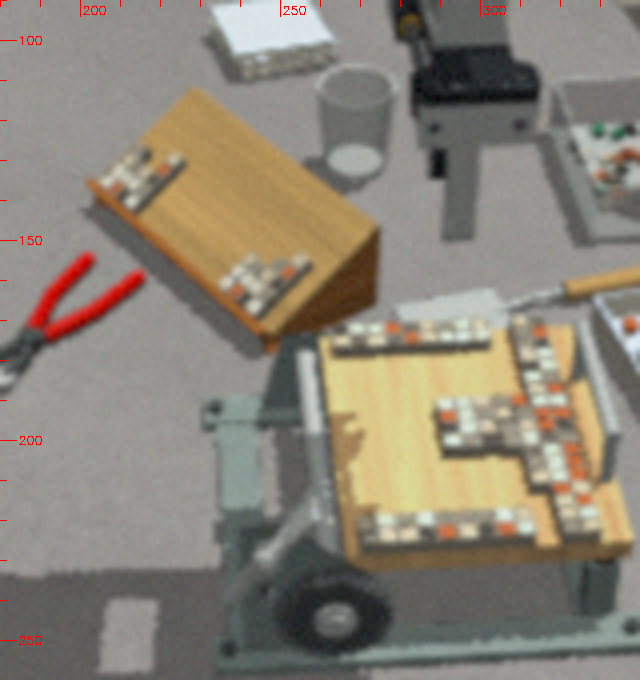

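```bash
python3 - <<'E'
from h import *
c=load('wrist21');crop('wrist21',230,165,60,72,8,'w21a')
def S(P): d=P[:2]-OS; return np.array([np.cos(YS)*d[0]+np.sin(YS)*d[1],-np.sin(YS)*d[0]+np.cos(YS)*d[1]])*1000
for n,p in [('frontL',(236.9,174.3)),('frontR',(282.9,174.3)),('m1 top',(245,209.6)),('m0',(215,219)),('m3',(300,229.6)),('sec tongue',(276,228))]: print(n,S(onz(c,p,.096)).round(1))
E
```

```text
frontL [ 84.2 -26.9]
frontR [84.2 24.3]
m1 top [125.8 -18.4]
m0 [137.3 -53.4]
m3 [150.6  45.7]
sec tongue [148.6  17.5]
```

View pics/w21a.png

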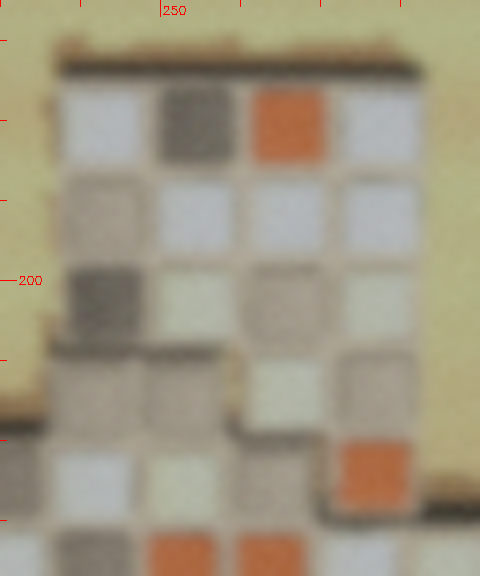

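```bash
python3 -c "
from station import hand_in,get_obs
print(get_obs()['time_s']);print(hand_in())"
```

```text
18.9167
the job is handed in; nothing more can be done
None
```

I did the whole job and handed it in at 18.9 s; `hand_in` gives no verdict. The pawl is off, the board is flat, and section_a is on the board against its mate.

- **Pawl:** My first push passed over the tab. The real fingertips sit about 31–33 mm short of the reported TCP. With that corrected, the second push threw the pawl over, and it stays off in the last side view.
- **Board:** I pressed it down along the handle's arc at low speed until the force rose to 33 N with the handle at its flat height.
- **Section:** I took section_a from the middle of the rack, set it down until I felt 9 N of contact, and released it.

**Last checks:**
- **Position:** The last wrist picture puts section_a within about 1 mm of the bed point and square to it. The joint of about 2 mm looks even along all the steps. From the front edge to the mosaic step I measured 41.6 mm against a nominal 41 mm, which is within picture accuracy.
- **Surroundings:** Section_b, section_c, the nippers and the beaker show no visible movement in the last side view. I did not look again at the brush, bowl or glue tub, or measure any of these positions.
- **Robot:** It stands clear of everything, and the force reading is only noise.

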